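# Sort the tea tins by heft and close the box

### The job

Put the tea away after the game: heft every tea tin on the turntable and stand those more than half full (over 190 g; within 30 g of that either place will do) inside the eight-sided box and the emptier ones in the bamboo refill tray. Hang the tongs that straddle the box's front wall over the bar of the tong rail, one arm on each side, and last of all, with every tin and the tongs in place, lower the box lid gently until it is fully shut. Leave the teapot, cups and scoop alone.

Things in the scene. Friction and masses are not known exactly. Their poses are not given: they have to be found in the camera images.
- tin1: closed, opaque jade-green round tin of pressed tea, 58 mm diameter, 58 mm tall; the five look alike and not all are present. Origin: centre of its underside, z up. Starts on the turntable (underside 22 mm above the table). Hidden mass, drawn afresh for each tin at each start: 80 g (empty) to 300 g (brimful); half full is 190 g. A grip of about 20 N holds it
- tin2: closed, opaque jade-green round tin of pressed tea, 58 mm diameter, 58 mm tall; the five look alike and not all are present. Origin: centre of its underside, z up. Starts on the turntable (underside 22 mm above the table). Hidden mass, drawn afresh for each tin at each start: 80 g (empty) to 300 g (brimful); half full is 190 g. A grip of about 20 N holds it
- tin3: closed, opaque jade-green round tin of pressed tea, 58 mm diameter, 58 mm tall; the five look alike and not all are present. Origin: centre of its underside, z up. Starts on the turntable (underside 22 mm above the table). Hidden mass, drawn afresh for each tin at each start: 80 g (empty) to 300 g (brimful); half full is 190 g. A grip of about 20 N holds it
- tin4: closed, opaque jade-green round tin of pressed tea, 58 mm diameter, 58 mm tall; the five look alike and not all are present. Origin: centre of its underside, z up. Starts on the turntable (underside 22 mm above the table). Hidden mass, drawn afresh for each tin at each start: 80 g (empty) to 300 g (brimful); half full is 190 g. A grip of about 20 N holds it
- tin5: closed, opaque jade-green round tin of pressed tea, 58 mm diameter, 58 mm tall; the five look alike and not all are present. Origin: centre of its underside, z up. Starts on the turntable (underside 22 mm above the table). Hidden mass, drawn afresh for each tin at each start: 80 g (empty) to 300 g (brimful); half full is 190 g. A grip of about 20 N holds it
- tongs: steel tea tongs, 60 g, a stiff upside-down U: flat bow on top (32 mm along x, 16 mm along y, 3 mm thick), two arms hanging 80 mm down, 26 mm apart inside. Origin: middle of the bow's underside; z up, x across the arms. At the start astride the box's front wall, bow on the rim, so the lid cannot close. Grip across the outside of both arms (32 mm) just under the bow
- box: heavy black-lacquered eight-sided box fixed to the table, 210 mm across flats, 95 mm tall, walls 6 mm, inner floor 6 mm above the table; open at the top, its lid hinged on the +x side. Origin: centre of its underside; x from the front wall (at x = -105 mm) to the hinge side (+105 mm), z up. It may stand to the left or right
- lid (a joint): angle of the box lid: 0 = shut flat on the rim, grows as it opens; starts at 1.5 to 1.7 (about upright), stop at 1.75. Stiff hinge: the lid stays where it is left and needs 1 to 3 N at its edge to move. Lid: eight-sided, 210 mm, 8 mm thick, 220 g, brass knob (18 mm tall, 22 mm wide) in the middle of its outer face
- lid_front (a point): point on the lid's outer face at the middle of the edge opposite the hinge, 210 mm from the hinge line
- lid_hinge (a point): middle of the lid's hinge line: on the box's +x side, 95 mm above the table (105 mm from the box axis)
- tray: low bamboo refill tray fixed to the table, 170 mm along its x by 210 mm along its y, rim 14 mm high, walls 5 mm, floor 5 mm above the table. Origin: centre of its underside. It stands on the side opposite the box
- rail: tong rail fixed to the table behind the tray: a horizontal steel bar 12 mm in diameter along its y, on two thin posts at y = -75 and +75 mm. Origin: on the table under the middle of the bar, z up
- rail_mid (a point): middle of the rail's bar, on the bar's axis, 125 mm above the table (bar top at 131 mm)
- turntable: teak turntable, 270 mm diameter, top face 22 mm above the table with a raised edge 5 mm higher; turns on its bearing when pushed sideways. Origin: on the table at its centre
- teapot: brown clay teapot on the middle of the turntable, bystander: body 84 mm diameter, spout reaching 66 mm from the axis along its x, overhead brass handle up to 101 mm above its underside. Origin: centre of its underside
- cup1: small white porcelain cup at the back of the table, 60 mm diameter, 42 mm tall; bystander
- cup2: another such cup; bystander
- scoop: bamboo tea scoop 130 mm long, lying flat on the table beyond the turntable; bystander
Mind the look-alikes: they are no part of the job. Leave any black look-alike of the tin4 alone.

How it is judged:
By the outcome, as a careful person would: the job done as asked, in the order asked, and still so for the second after the job is handed in, with the robot touching nothing.
Of tin1, tin2, tin3, tin4, tin5 only 3 to 4 are there at a start; the rules pass over those that are not, and their reading is None.
At some moment in a run one of tin1, tin2, tin3, tin4, tin5 may be knocked a few centimetres aside while the robot is not near it.
It also fails if it takes over 210 s, if anything falls off the work surface, if the arm or the gripper's body presses on something with over 40 N, if the wrist force passes 120 N, or if a joint passes its speed limit or range.

### The arm

A 6-joint arm with a two-finger parallel gripper is mounted at the origin on the work surface. World frame = base frame: x ahead of the robot, y to its left, z up, the work surface at z = 0. Lengths are in m, angles in rad, forces in N, time in s.
With the tool pointing down it reaches from about 0.35 to 0.975 m from the base axis. Payload 4.9 kg.
Tool frame: the origin (TCP) lies midway between the tips of the shut fingers; the grasp point (between the pads) lies 19 mm behind it; z points along the fingers, y is the line along which they close (so a half turn about z gives the same grasp; the last joint's range is limited). The gripper opens to 85 mm and grips with 20 to 120 N. Pads are 22 mm wide; open, the fingers measure 114 mm over their backs; the gripper's body (76 mm by 85 mm) begins 54 mm behind the grasp point. The pads swing forward as they close: fully open they stand 13 mm farther back than shut.
Start: joints at [1.014, 0.053, 1.613, -0, 1.476, -0.119], TCP at [0.265, 0.566, 0.205] pointing down, gripper open.
Joint ranges: [-3.01, 3.01], [-1.01, 2.22], [0.06, 2.58], [-1.02, 4.17], [0.09, 2.62], [-3.14, 3.14]. Speed limits (rad/s): [2.57, 2.57, 3.14, 3.14, 3.14, 3.14].

### API

Orientations are given as a rotation vector (axis times angle).
In Python, from station import ctrl gives the robot as it stands.
- The arm moves only by the shell command python3 -m handwheel 'ROWS' [FORCE]. ROWS is JSON, a list of rows, each an object with "gripper": the gripper command: -1 is fully open, 1 is shut, values between are in proportion; "offset": the shift along the tool's x, y, z in mm, a list of three; "rotation": the turn, a rotation vector about the tool's x, y, z in rad, a list of three. A call has exactly 8 rows; each row is the pose to reach, as a shift and turn from the pose commanded when the call began, along the tool's axes at that moment; what a row does not reach only later rows make up. A row lasts 1/8 s, in which the tool goes at most 62.5 mm and 10.7 degrees, less where a joint would pass 70% of its speed; a pose out of reach is approached as far as the arm can. A call with a gripper value outside its range is refused whole. The fingers move at their own pace and stop on an object; FORCE is the grip in N (left out, the last holds). Time passes only in rows, so rows that repeat a pose let the fingers close, or fill a call up. It gives the time, the measured TCP pose, the force, the opening and the grip force at its end, in the units of the state.
- ctrl.get_obs(): the state, without advancing time (a new reading comes with each control period).
- ctrl.get_image(name): name is "scene" or "top" or "wrist"; returns a dict with "image" (384x512x3 uint8, red, green, blue), "fovy" (degrees; the focal length in pixels is half the picture's height over the tangent of half this angle, whatever the lens; pixels are square), "cx", "cy" (the principal point, pixels), "xyz" and "attitude" of the camera in the world. Camera axes: x right, y up, looking along -z (the intrinsics and any distortion apply to the point x, -y, -z); pixel columns grow to the right and rows downward; lengths in m; the calibration is good to about 2 mm. A picture is of the moment at which its call begins. There is no depth.
- ctrl.finish_job(): hands the job in; it is judged then, once.
The state is a dict: "t": time; "q": joint angles; "dq": joint speeds; "effort": joint torques, N m; "tool_pos": TCP position; "tool_rot": TCP orientation; "contact_force": force on the tool from outside, world axes, zero at the start; "wrist_torque": the same for the moment, N m; "opening": finger opening in m; "grip_force": force on a finger pad.
Only numpy, scipy, OpenCV 4.12 (cv2) and the standard library are available. Lean on these libraries where they do the work, as an engineer would, in place of code of your own. Each camera call takes 0.05 s, during which the arm holds its last target. There are 200 camera calls.

## Working session

There is one attempt and no reset: what is moved stays moved. The work goes in short steps, Python scripts to look and compute and a shell command to move; the robot and the scene stay as the last step left them, time stands still between calls to the robot, and variables do not carry over. Pictures are saved under pics/ and viewed, at most 14 in all, crops included, and the job is handed in when it is done.

```bash
ls; mkdir -p pics; cat > h.py <<'E'
import numpy as np,cv2
from scipy.spatial.transform import Rotation as R
from station import ctrl
def snap(n,f):
    d=ctrl.get_image(n); cv2.imwrite('pics/'+f,d['image'][:,:,::-1]); return d
E
python3 - <<'E'
from h import *
for n in('scene','top'):
    d=snap(n,n+'0.png'); print({k:v for k,v in d.items() if k!='image'})
print(ctrl.get_obs())
E
```

```text
pics
{'fovy': 47.917237476261725, 'cx': 251.6151734151886, 'cy': 195.117377244361, 'xyz': array([1.36286229, 0.44377498, 0.96130755]), 'attitude': array([0.48743696, 0.86421838, 1.96836763])}
{'fovy': 57.398891886756275, 'cx': 251.53455532752045, 'cy': 189.71150139174947, 'xyz': array([ 0.4705729 , -0.03244815,  0.90699703]), 'attitude': array([ 0.12530458, -0.08817427, -1.54436093])}
{'t': 0.1, 'q': array([ 1.01401861e+00,  5.33068128e-02,  1.61416840e+00, -1.89196705e-05,
        1.47603756e+00, -1.19037399e-01]), 'dq': array([ 0.00036958, -0.00259681, -0.00246541,  0.00138216, -0.00067628,
        0.00045052]), 'effort': array([ 1.67786739e-04, -3.94903135e+01, -3.71363461e+01, -1.39965464e-04,
        3.94084389e-03, -2.18714229e-05]), 'tool_pos': array([0.26462425, 0.56551872, 0.20356913]), 'tool_rot': array([-6.81986786e-01, -3.06604024e+00,  2.85478654e-03]), 'contact_force': array([ 1.2738155 , -0.07171357,  0.10124096]), 'wrist_torque': array([ 0.02390718,  0.01068912, -0.04425448]), 'grip_force': 0.0, 'opening': 0.08561571927027944}
```

View pics/scene0.png

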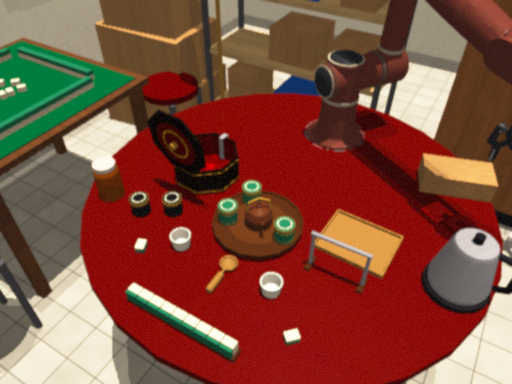

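View pics/top0.png

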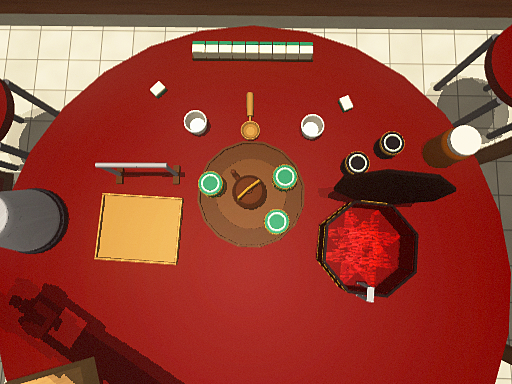

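Scene: three jade tins (scene px 228,208 / 252,188 / 284,227; top px 210,184 / 285,177 / 277,221). Look-alikes are the two black tins (top 357,162 and 392,143), plus the white cups. Tongs are at top (370,293), the box at (368,250), the tray at (139,229) and the rail bar at (137,165).

```bash
cat >> h.py <<'E'
def ray(d,u,v):
    f=192/np.tan(np.radians(d['fovy'])/2)
    return R.from_rotvec(d['attitude']).apply([(u-d['cx'])/f,-(v-d['cy'])/f,-1.])
def px(d,u,v,z):
    r=ray(d,u,v); return d['xyz']+r*(z-d['xyz'][2])/r[2]
def proj(d,p):
    f=192/np.tan(np.radians(d['fovy'])/2)
    c=R.from_rotvec(d['attitude']).inv().apply(np.array(p)-d['xyz']); return np.array([d['cx']-f*c[0]/c[2],d['cy']+f*c[1]/c[2]])
def greens(d,lo=60):
    h=cv2.cvtColor(d['image'],cv2.COLOR_RGB2HSV)
    m=cv2.inRange(h,(60,100,50),(95,255,255)); m=cv2.morphologyEx(m,cv2.MORPH_CLOSE,np.ones((15,15)))
    n,_,s,c=cv2.connectedComponentsWithStats(m)
    return [(c[i],s[i]) for i in range(1,n) if s[i][4]>lo]
E
python3 - <<'E'
from h import *
np.set_printoptions(precision=4,suppress=True)
d=ctrl.get_image('top')
for c,s in greens(d): print(c,s,px(d,*c,.08))
for n,u,v,z in [('tt',250.5,194.5,.022),('trayTL',103,194,.014),('TR',183,197,.014),('BR',178,265,.014),('BL',95,261,.014),('bar L',96,165,.131),('bar R',172,165,.131),('tongs',370,295,.098),('box l',319,251,.095),('box r',417,246,.095),('front l',348,295,.095),('front r',390,297,.095),('cupL',196,122,.042),('lidtop l',334,190,.3),('lidtop r',456,190,.3)]: print(n,px(d,u,v,z))
im=d['image']
a=cv2.resize(im[190:310,300:460],None,fx=4,fy=4,interpolation=2); b=cv2.resize(im[150:240,190:310],None,fx=4,fy=4,interpolation=2)
cv2.imwrite('pics/c1.png',a[:,:,::-1])
E
```

```text
[252.0716  42.6997] [193  41 120   4 363] [ 0.9586 -0.0033  0.08  ]
[284.4309 176.7705] [273 165  24  26 427] [ 0.6168 -0.0891  0.08  ]
[210.7523 183.5203] [199 172  25  25 444] [0.5966 0.0866 0.08  ]
[276.4065 221.0794] [265 210  24  23 428] [ 0.5108 -0.0716  0.08  ]
tt [ 0.5794 -0.0076  0.022 ]
trayTL [0.5731 0.3749 0.014 ]
TR [0.57   0.1663 0.014 ]
BR [0.3982 0.17   0.014 ]
BL [0.4024 0.381  0.014 ]
bar L [0.6258 0.3432 0.131 ]
bar R [0.6294 0.1691 0.131 ]
tongs [ 0.3513 -0.2809  0.098 ]
box l [ 0.4446 -0.1687  0.095 ]
box r [ 0.4615 -0.3896  0.095 ]
front l [ 0.3494 -0.233   0.095 ]
front r [ 0.3478 -0.3259  0.095 ]
cupL [0.7613 0.1366 0.042 ]
lidtop l [ 0.5564 -0.1603  0.3   ]
lidtop r [ 0.561  -0.3697  0.3   ]
```

View pics/c1.png

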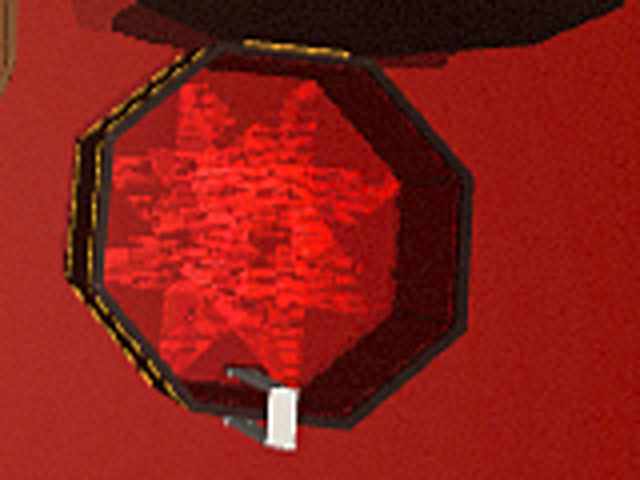

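The crop shows the tongs' bow at about top px (370.5,294.5), astride the front wall, on the right part of that wall. The octagon's corners are readable. Fit the box and work out tool alignment.

```bash
cat >> h.py <<'E'
def go(p,closing_yaw=None):
    """offset (mm) and rotation in tool axes to reach TCP p, pointing down, tool y along closing_yaw (mod pi)"""
    o=ctrl.get_obs(); T=R.from_rotvec(o['tool_rot']); off=T.inv().apply(np.array(p)-o['tool_pos'])*1000
    rv=None
    if closing_yaw is not None:
        c=[]
        for k in(0,np.pi):
            a=closing_yaw+k; y=np.array([np.cos(a),np.sin(a),0]); z=np.array([0,0,-1.]); x=np.cross(y,z)
            c.append((T.inv()*R.from_matrix(np.c_[x,y,z])).as_rotvec())
        rv=c
    return off.round(1),rv
E
python3 - <<'E'
from h import *
np.set_printoptions(precision=4,suppress=True)
d=ctrl.get_image('top'); o=ctrl.get_obs()
V=np.array([[78,137],[68,272],[192,408],[350,424],[465,325],[470,180],[370,62],[215,45]])/4+[300,190]
P=np.array([px(d,u,v,.095)[:2] for u,v in V]); c=P.mean(0); print(P,c)
r=np.linalg.norm(P-c,axis=1); a=np.degrees(np.arctan2(*(P-c).T[::-1])); print(r,a, (a-22.5)%45)
B=np.array([[272,388],[298,390],[268,445],[294,449]])/4+[300,190]
Q=np.array([px(d,u,v,.098) for u,v in B]); print(Q,Q.mean(0))
print(R.from_rotvec(o['tool_rot']).as_matrix())
print(go([.35,-.28,.3],0),o['q'])
E
```

```text
[[ 0.5052 -0.1699]
 [ 0.4288 -0.1641]
 [ 0.3559 -0.2331]
 [ 0.3498 -0.3204]
 [ 0.4055 -0.3858]
 [ 0.4863 -0.3917]
 [ 0.5523 -0.3373]
 [ 0.5601 -0.2488]] [ 0.4555 -0.2814]
[0.1221 0.1202 0.1106 0.1127 0.1158 0.1145 0.1118 0.1096] [  65.9729  102.8137  154.1336 -159.7394 -115.5959  -74.4055  -30.0069
   17.3115] [43.4729 35.3137 41.6336 42.7606 41.9041 38.0945 37.4931 39.8115]
[[ 0.3684 -0.2768  0.098 ]
 [ 0.3678 -0.2911  0.098 ]
 [ 0.3376 -0.274   0.098 ]
 [ 0.3359 -0.2882  0.098 ]] [ 0.3524 -0.2825  0.098 ]
[[-0.9057  0.424  -0.0007]
 [ 0.424   0.9057 -0.0011]
 [ 0.0002 -0.0013 -1.    ]]
(array([-435.7, -729.9,  -95.2]), [array([-0.0013,  0.0006,  1.133 ]), array([-0.0007, -0.0014, -2.0086])]) [ 1.014   0.0532  1.6138  0.      1.476  -0.119 ]
```

```bash
python3 -m handwheel '[{"gripper":-1,"offset":[-317,-311,-115],"rotation":[0,0,1.22]},{"gripper":-1,"offset":[-317,-311,-115],"rotation":[0,0,1.22]},{"gripper":-1,"offset":[-317,-311,-115],"rotation":[0,0,1.22]},{"gripper":-1,"offset":[-317,-311,-115],"rotation":[0,0,1.22]},{"gripper":-1,"offset":[-317,-311,-115],"rotation":[0,0,1.22]},{"gripper":-1,"offset":[-317,-311,-115],"rotation":[0,0,1.22]},{"gripper":-1,"offset":[-317,-311,-115],"rotation":[0,0,1.22]},{"gripper":-1,"offset":[-317,-311,-115],"rotation":[0,0,1.22]}]'
python3 - <<'E'
from h import *
print(go([.36,-.2825,.28],-.087))
E
```

```text
t: 1.2
tool_pos: [0.4212, 0.1473, 0.321]
tool_rot: [2.32, 2.116, 0.003]
contact_force: [0.2, -0.1, -0.9]
opening: 0.0857
grip_force: 0.0
(array([-433.6,  -21.7,   40.9]), [array([ 0.00222476, -0.00012455, -0.00457162]), array([-1.95363737e-04, -3.48956909e-03,  3.13701909e+00])])
```

```bash
python3 -m handwheel '[{"gripper":-1,"offset":[-434,-22,41],"rotation":[0,0,0]},{"gripper":-1,"offset":[-434,-22,41],"rotation":[0,0,0]},{"gripper":-1,"offset":[-434,-22,41],"rotation":[0,0,0]},{"gripper":-1,"offset":[-434,-22,41],"rotation":[0,0,0]},{"gripper":-1,"offset":[-434,-22,41],"rotation":[0,0,0]},{"gripper":-1,"offset":[-434,-22,41],"rotation":[0,0,0]},{"gripper":-1,"offset":[-434,-22,41],"rotation":[0,0,0]},{"gripper":-1,"offset":[-434,-22,41],"rotation":[0,0,0]}]'
python3 - <<'E'
from h import *
d=snap('wrist','w1.png');print({k:v for k,v in d.items() if k!='image'}, ctrl.get_obs()['tool_pos'],proj(d,[.3524,-.2825,.098]))
E
```

```text
t: 2.2
tool_pos: [0.359, -0.2832, 0.2773]
tool_rot: [-2.32, -2.114, 0.001]
contact_force: [0.0, 0.4, -0.3]
opening: 0.0856
grip_force: 0.0
{'fovy': 67.96784268678742, 'cx': 252.97792083413606, 'cy': 187.8111989470391, 'xyz': array([ 0.36487099, -0.21519972,  0.44723634]), 'attitude': array([-0.27092342,  0.01394432, -0.0921361 ])} [ 0.35968981 -0.28162301  0.27780516] [248.4011932  165.42894317]
```

View pics/w1.png

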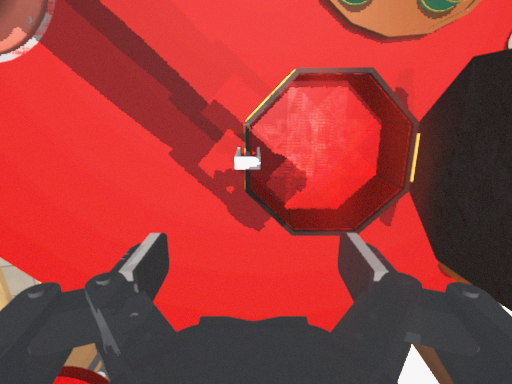

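The wrist view shows the tongs' bow at (247.5,162.5) on the front wall, whose rim runs (247,123)–(247,191). The box is aligned with the tool and the lid is at the right.

```bash
python3 - <<'E'
from h import *
np.set_printoptions(precision=4,suppress=True)
d=ctrl.get_image('wrist')
g=d['image'].astype(int); 
m=((g.min(2)>150)&(np.indices(m0:=g.shape[:2])[1]<275)&(np.indices(m0)[1]>220)&(np.indices(m0)[0]<185)&(np.indices(m0)[0]>140)); v,u=np.nonzero(m)
print(u.min(),u.max(),v.min(),v.max()); print('tongs',px(d,(u.min()+u.max())/2,(v.min()+v.max())/2,.098))
P=np.array([px(d,*p,.095) for p in [(247,123),(296,69),(374,69),(416,121),(412,190),(360,234),(292,234),(247,191)]]); print(P,P.mean(0))
t=px(d,(u.min()+u.max())/2,(v.min()+v.max())/2,.098)
print(go([t[0],t[1],.20],-.087),go([t[0],t[1],.058],-.087))
E
```

```text
234 259 148 170
tongs [ 0.3517 -0.2727  0.098 ]
[[ 0.3564 -0.2295  0.095 ]
 [ 0.4185 -0.1742  0.095 ]
 [ 0.5079 -0.1823  0.095 ]
 [ 0.5597 -0.2456  0.095 ]
 [ 0.56   -0.3326  0.095 ]
 [ 0.4939 -0.3884  0.095 ]
 [ 0.4028 -0.3802  0.095 ]
 [ 0.3482 -0.3147  0.095 ]] [ 0.4559 -0.2809  0.095 ]
(array([ 7.1, -9.1, 78.3]), [array([-0.0007, -0.0012, -0.0015]), array([-0.0019,  0.0011,  3.1401])]) (array([  6.9,  -9. , 220.3]), [array([-0.0007, -0.0012, -0.0015]), array([-0.0019,  0.0011,  3.1401])])
```

```bash
python3 -m handwheel '[{"gripper":-1,"offset":[2,-9,80],"rotation":[0,0,0]},{"gripper":-1,"offset":[2,-9,80],"rotation":[0,0,0]},{"gripper":-1,"offset":[2,-9,140],"rotation":[0,0,0]},{"gripper":-1,"offset":[2,-9,180],"rotation":[0,0,0]},{"gripper":-1,"offset":[2,-9,200],"rotation":[0,0,0]},{"gripper":-1,"offset":[2,-9,216],"rotation":[0,0,0]},{"gripper":-1,"offset":[2,-9,216],"rotation":[0,0,0]},{"gripper":-1,"offset":[2,-9,216],"rotation":[0,0,0]}]'
python3 -m handwheel '[{"gripper":0.1,"offset":[0,0,0],"rotation":[0,0,0]},{"gripper":0.3,"offset":[0,0,0],"rotation":[0,0,0]},{"gripper":0.6,"offset":[0,0,0],"rotation":[0,0,0]},{"gripper":1,"offset":[0,0,0],"rotation":[0,0,0]},{"gripper":1,"offset":[0,0,0],"rotation":[0,0,0]},{"gripper":1,"offset":[0,0,0],"rotation":[0,0,0]},{"gripper":1,"offset":[0,0,0],"rotation":[0,0,0]},{"gripper":1,"offset":[0,0,0],"rotation":[0,0,0]}]' 25
```

```text
t: 3.3
tool_pos: [0.3527, -0.2784, 0.0642]
tool_rot: [2.314, 2.122, -0.0]
contact_force: [0.1, -0.5, -0.5]
opening: 0.0857
grip_force: 0.0
t: 4.3
tool_pos: [0.352, -0.2779, 0.0632]
tool_rot: [2.316, 2.122, -0.0]
contact_force: [-0.3, 0.8, 5.8]
opening: 0.0311
grip_force: 26.7
```

```bash
python3 -m handwheel '[{"gripper":1,"offset":[0,0,-15],"rotation":[0,0,0]},{"gripper":1,"offset":[0,0,-40],"rotation":[0,0,0]},{"gripper":1,"offset":[0,0,-70],"rotation":[0,0,0]},{"gripper":1,"offset":[0,0,-110],"rotation":[0,0,0]},{"gripper":1,"offset":[0,0,-160],"rotation":[0,0,0]},{"gripper":1,"offset":[0,0,-200],"rotation":[0,0,0]},{"gripper":1,"offset":[0,0,-200],"rotation":[0,0,0]},{"gripper":1,"offset":[0,0,-200],"rotation":[0,0,0]}]'
python3 - <<'E'
from h import *
d=snap('wrist','w2.png')
print(go([.47,.08,.262],.0))
t=ctrl.get_image('top'); 
cv2.imwrite('pics/t2.png',cv2.resize(t['image'][150:280,80:200],None,fx=4.5,fy=4.5,interpolation=2)[:,:,::-1])
E
```

```text
t: 5.3
tool_pos: [0.3515, -0.2773, 0.2619]
tool_rot: [-2.315, -2.122, -0.0]
contact_force: [-0.8, 0.4, -1.1]
opening: 0.0308
grip_force: 26.2
(array([366. ,  87.3,  -0.5]), [array([-0.00191461, -0.00193354, -0.08698894]), array([-2.95496795e-03,  2.92602701e-03,  3.05460091e+00])])
```

View pics/w2.png

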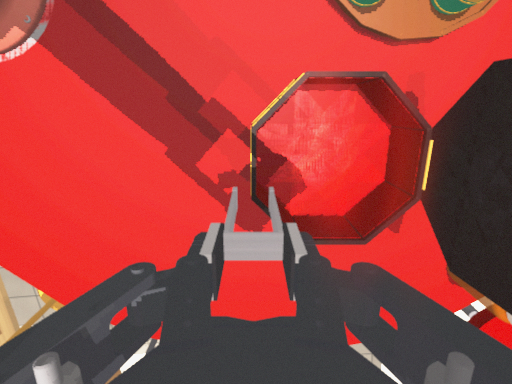

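View pics/t2.png

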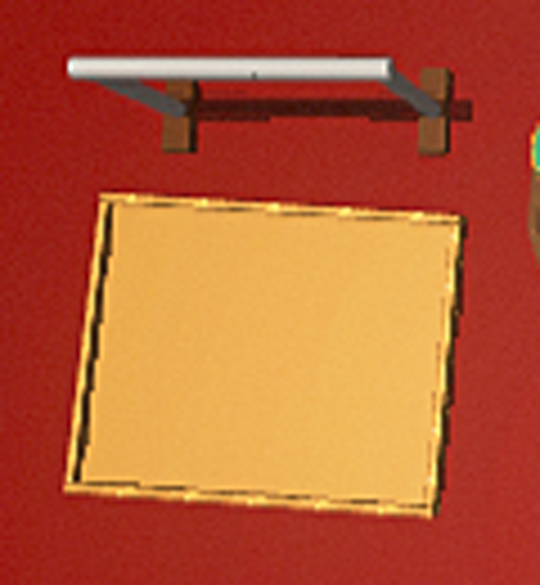

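The wrist view shows the tongs hanging straight in the pads (bow 224–284, row 245). The top crop shows the rail bar from (68,67) to (392,67), its feet at (180,117) and (434,110), and the tray clear.

```bash
python3 - <<'E'
from h import *
np.set_printoptions(precision=4,suppress=True)
d=ctrl.get_image('top')
f=lambda u,v,z:px(d,80+u/4.5,150+v/4.5,z)
for a in[(68,67.5,.125),(392,67.5,.125),(253,76,.125),(180,117,.006),(434,110,.006),(103,195,.014),(460,217,.014),(435,515,.014),(68,490,.014)]: print(a,f(*a))
E
```

```text
(68, 67.5, 0.125) [0.6269 0.3481 0.125 ]
(392, 67.5, 0.125) [0.6304 0.1819 0.125 ]
(253, 76, 0.125) [0.6245 0.2527 0.125 ]
(180, 117, 0.006) [0.6227 0.3374 0.006 ]
(434, 110, 0.006) [0.63   0.1884 0.006 ]
(103, 195, 0.014) [0.5748 0.3753 0.014 ]
(460, 217, 0.014) [0.5668 0.1681 0.014 ]
(435, 515, 0.014) [0.3995 0.1734 0.014 ]
(68, 490, 0.014) [0.4076 0.3812 0.014 ]
```

```bash
python3 -m handwheel '[{"gripper":1,"offset":[366,87,0],"rotation":[0,0,-0.05]},{"gripper":1,"offset":[366,87,0],"rotation":[0,0,-0.1]},{"gripper":1,"offset":[366,87,0],"rotation":[0,0,-0.1]},{"gripper":1,"offset":[366,87,0],"rotation":[0,0,-0.1]},{"gripper":1,"offset":[366,87,0],"rotation":[0,0,-0.1]},{"gripper":1,"offset":[366,87,0],"rotation":[0,0,-0.1]},{"gripper":1,"offset":[366,87,0],"rotation":[0,0,-0.1]},{"gripper":1,"offset":[366,87,0],"rotation":[0,0,-0.1]}]'
```

```text
t: 6.45
tool_pos: [0.4697, 0.0794, 0.2615]
tool_rot: [-2.205, -2.236, 0.003]
contact_force: [0.6, -1.3, -0.1]
opening: 0.0313
grip_force: 26.2
```

```bash
python3 -m handwheel '[{"gripper":1,"offset":[183,161,0],"rotation":[0,0,-0.02]},{"gripper":1,"offset":[183,161,0],"rotation":[0,0,-0.02]},{"gripper":1,"offset":[183,161,0],"rotation":[0,0,-0.02]},{"gripper":1,"offset":[183,161,0],"rotation":[0,0,-0.02]},{"gripper":1,"offset":[183,161,0],"rotation":[0,0,-0.02]},{"gripper":1,"offset":[183,161,0],"rotation":[0,0,-0.02]},{"gripper":1,"offset":[183,161,0],"rotation":[0,0,-0.02]},{"gripper":1,"offset":[183,161,0],"rotation":[0,0,-0.02]}]'
python3 - <<'E'
from h import *
d=snap('wrist','w3.png')
print(proj(d,[.6285,.264,.125]),proj(d,[.6269,.3481,.125]),go([.6285,.264,.25],.03))
E
```

```text
t: 7.45
tool_pos: [0.6287, 0.2633, 0.2638]
tool_rot: [2.186, 2.256, 0.002]
contact_force: [0.3, -0.6, -0.9]
opening: 0.0311
grip_force: 26.2
[253.06736631 171.83573485] [254.12523987  91.83445585] (array([ 0.5, -0.2, 13.7]), [array([ 0.00122259, -0.00026646,  0.00190479]), array([ 4.18304435e-04,  1.91927513e-03, -3.13968725e+00])])
```

View pics/w3.png

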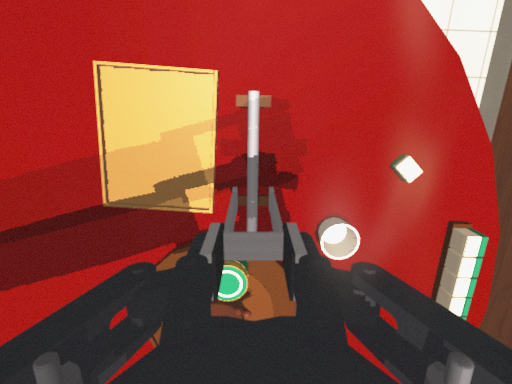

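The bar (u≈253) lies centred between the arm tips (236 and 271), so lower it.

```bash
python3 -m handwheel '[{"gripper":1,"offset":[0,0,30],"rotation":[0,0,0]},{"gripper":1,"offset":[0,0,60],"rotation":[0,0,0]},{"gripper":1,"offset":[0,0,90],"rotation":[0,0,0]},{"gripper":1,"offset":[0,0,115],"rotation":[0,0,0]},{"gripper":1,"offset":[0,0,135],"rotation":[0,0,0]},{"gripper":1,"offset":[0,0,150],"rotation":[0,0,0]},{"gripper":1,"offset":[0,0,157],"rotation":[0,0,0]},{"gripper":1,"offset":[0,0,160],"rotation":[0,0,0]}]'
python3 -m handwheel '[{"gripper":1,"offset":[0,0,1],"rotation":[0,0,0]},{"gripper":1,"offset":[0,0,2],"rotation":[0,0,0]},{"gripper":1,"offset":[0,0,3],"rotation":[0,0,0]},{"gripper":1,"offset":[0,0,4],"rotation":[0,0,0]},{"gripper":1,"offset":[0,0,4],"rotation":[0,0,0]},{"gripper":1,"offset":[0,0,4],"rotation":[0,0,0]},{"gripper":1,"offset":[0,0,4],"rotation":[0,0,0]},{"gripper":1,"offset":[0,0,4],"rotation":[0,0,0]}]'
```

```text
t: 8.5
tool_pos: [0.6291, 0.2645, 0.1029]
tool_rot: [2.184, 2.258, 0.001]
contact_force: [0.0, -0.8, -0.2]
opening: 0.031
grip_force: 26.2
t: 9.5
tool_pos: [0.6291, 0.2645, 0.0992]
tool_rot: [2.184, 2.258, 0.001]
contact_force: [-1.7, 0.4, 3.5]
opening: 0.0313
grip_force: 26.5
```

```bash
python3 -m handwheel '[{"gripper":0.2,"offset":[0,0,0],"rotation":[0,0,0]},{"gripper":0.1,"offset":[0,0,0],"rotation":[0,0,0]},{"gripper":0,"offset":[0,0,0],"rotation":[0,0,0]},{"gripper":-0.2,"offset":[0,0,0],"rotation":[0,0,0]},{"gripper":-0.4,"offset":[0,0,0],"rotation":[0,0,0]},{"gripper":-0.7,"offset":[0,0,0],"rotation":[0,0,0]},{"gripper":-0.7,"offset":[0,0,0],"rotation":[0,0,0]},{"gripper":-0.7,"offset":[0,0,0],"rotation":[0,0,0]}]'
python3 -m handwheel '[{"gripper":-0.7,"offset":[0,0,-20],"rotation":[0,0,0]},{"gripper":-0.7,"offset":[0,0,-60],"rotation":[0,0,0]},{"gripper":-0.7,"offset":[0,0,-110],"rotation":[0,0,0]},{"gripper":-0.7,"offset":[0,0,-160],"rotation":[0,0,0]},{"gripper":-0.7,"offset":[0,0,-180],"rotation":[0,0,0]},{"gripper":-0.7,"offset":[0,0,-180],"rotation":[0,0,0]},{"gripper":-0.7,"offset":[0,0,-180],"rotation":[0,0,0]},{"gripper":-0.7,"offset":[0,0,-180],"rotation":[0,0,0]}]'
python3 - <<'E'
from h import *
np.set_printoptions(precision=4,suppress=True)
d=snap('wrist','w4.png')
t=ctrl.get_image('top')
for c,s in greens(t): print(c,s[4],px(t,*c,.08))
g=greens(t);print(go([.5966,.0866,.2],.03))
E
```

```text
t: 10.5
tool_pos: [0.6289, 0.2644, 0.0987]
tool_rot: [-2.184, -2.258, 0.0]
contact_force: [0.7, 0.1, 0.1]
opening: 0.0724
grip_force: 0.0
t: 11.5
tool_pos: [0.6278, 0.2641, 0.2754]
tool_rot: [-2.183, -2.256, 0.007]
contact_force: [-0.0, -0.3, -1.3]
opening: 0.0728
grip_force: 0.0
[252.0716  42.6997] 363 [ 0.9586 -0.0033  0.08  ]
[284.2984 177.0615] 439 [ 0.616  -0.0888  0.08  ]
[210.8504 183.5491] 448 [0.5965 0.0864 0.08  ]
[276.4145 221.0656] 427 [ 0.5108 -0.0717  0.08  ]
(array([-176.4,  -37.2,   76.7]), [array([-0.0034,  0.0009,  0.0029]), array([-0.0013, -0.0053, -3.1386])])
```

View pics/w4.png

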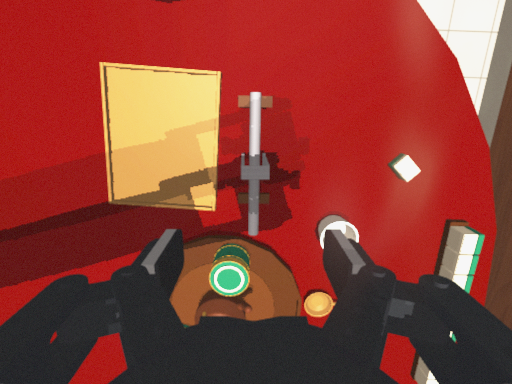

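The tongs hang on the bar at (255,167), one arm on each side. Tin at wrist (230,278). Next, hover there and take the force baseline.

```bash
cat >> h.py <<'E'
def heft(n=10):
    A=[];E=[]
    for i in range(n):
        d=ctrl.get_image('top'); o=ctrl.get_obs(); A.append(o['contact_force'][2]); E.append(o['effort'][1:3])
    print('Fz %.3f sd %.3f'%(np.mean(A),np.std(A)),'tau',np.mean(E,0),np.std(E,0)); return d
E
python3 -m handwheel '[{"gripper":-0.7,"offset":[-176,-37,65],"rotation":[0,0,0]},{"gripper":-0.7,"offset":[-176,-37,65],"rotation":[0,0,0]},{"gripper":-0.7,"offset":[-176,-37,65],"rotation":[0,0,0]},{"gripper":-0.7,"offset":[-176,-37,65],"rotation":[0,0,0]},{"gripper":-0.7,"offset":[-176,-37,65],"rotation":[0,0,0]},{"gripper":-0.7,"offset":[-176,-37,65],"rotation":[0,0,0]},{"gripper":-0.7,"offset":[-176,-37,65],"rotation":[0,0,0]},{"gripper":-0.7,"offset":[-176,-37,65],"rotation":[0,0,0]}]'
python3 - <<'E'
from h import *
np.set_printoptions(precision=4,suppress=True)
heft(); w=ctrl.get_image('wrist')
for c,s in greens(w,300): print(c,s,px(w,*c,.08))
print(go([.5965,.0865,.045],.03))
E
```

```text
t: 12.6
tool_pos: [0.598, 0.0881, 0.2141]
tool_rot: [2.183, 2.259, 0.001]
contact_force: [0.3, 0.2, -1.2]
opening: 0.0731
grip_force: 0.0
Fz -0.095 sd 0.530 tau [-37.1199 -37.2081] [0.0166 0.0241]
[252.4018 167.9684] [ 228  140   50   55 2058] [0.5964 0.0933 0.08  ]
[188.1749 284.6875] [ 169  253   37   61 1389] [ 0.5227 -0.0546  0.08  ]
[262.8953 296.217 ] [ 242  266   44   55 1843] [ 0.6147 -0.068   0.08  ]
(array([ -0.7,  -1.2, 168.7]), [array([-0.    ,  0.    ,  0.0029]), array([-0.    , -0.0001, -3.1387])])
```

```bash
python3 -m handwheel '[{"gripper":-0.7,"offset":[0,-1,50],"rotation":[0,0,0]},{"gripper":-0.7,"offset":[0,-1,90],"rotation":[0,0,0]},{"gripper":-0.7,"offset":[0,-1,130],"rotation":[0,0,0]},{"gripper":-0.7,"offset":[0,-1,155],"rotation":[0,0,0]},{"gripper":-0.7,"offset":[0,-1,169],"rotation":[0,0,0]},{"gripper":-0.7,"offset":[0,-1,169],"rotation":[0,0,0]},{"gripper":-0.7,"offset":[0,-1,169],"rotation":[0,0,0]},{"gripper":-0.7,"offset":[0,-1,169],"rotation":[0,0,0]}]'
python3 -m handwheel '[{"gripper":-0.5,"offset":[0,0,0],"rotation":[0,0,0]},{"gripper":-0.3,"offset":[0,0,0],"rotation":[0,0,0]},{"gripper":0,"offset":[0,0,0],"rotation":[0,0,0]},{"gripper":1,"offset":[0,0,0],"rotation":[0,0,0]},{"gripper":1,"offset":[0,0,0],"rotation":[0,0,0]},{"gripper":1,"offset":[0,0,0],"rotation":[0,0,0]},{"gripper":1,"offset":[0,0,0],"rotation":[0,0,0]},{"gripper":1,"offset":[0,0,0],"rotation":[0,0,0]}]' 25
python3 -m handwheel '[{"gripper":1,"offset":[0,1,-20],"rotation":[0,0,0]},{"gripper":1,"offset":[0,1,-60],"rotation":[0,0,0]},{"gripper":1,"offset":[0,1,-100],"rotation":[0,0,0]},{"gripper":1,"offset":[0,1,-140],"rotation":[0,0,0]},{"gripper":1,"offset":[0,1,-169],"rotation":[0,0,0]},{"gripper":1,"offset":[0,1,-169],"rotation":[0,0,0]},{"gripper":1,"offset":[0,1,-169],"rotation":[0,0,0]},{"gripper":1,"offset":[0,1,-169],"rotation":[0,0,0]}]'
python3 - <<'E'
from h import *
np.set_printoptions(precision=4,suppress=True)
t=heft()
for c,s in greens(t): print(c,s[4],px(t,*c,.08))
print(ctrl.get_obs()['tool_pos'],go([.45,.275,.2],-.03))
E
```

```text
t: 14.15
tool_pos: [0.5979, 0.0873, 0.0464]
tool_rot: [2.183, 2.256, 0.003]
contact_force: [0.4, 0.4, -0.1]
opening: 0.0724
grip_force: 0.0
t: 15.15
tool_pos: [0.5975, 0.0873, 0.0459]
tool_rot: [2.184, 2.257, 0.002]
contact_force: [-2.0, -0.3, 6.1]
opening: 0.0558
grip_force: 26.0
t: 16.15
tool_pos: [0.5964, 0.0873, 0.211]
tool_rot: [-2.182, -2.256, 0.005]
contact_force: [0.3, 0.4, -2.5]
opening: 0.056
grip_force: 27.5
Fz -2.726 sd 0.482 tau [-38.6113 -38.6326] [0.1413 0.0974]
[252.0716  42.6997] 363 [ 0.9586 -0.0033  0.08  ]
[284.1946 177.1074] 447 [ 0.6159 -0.0886  0.08  ]
[276.2378 221.1049] 429 [ 0.5107 -0.0713  0.08  ]
[0.5977 0.0873 0.2137] (array([ 192.5, -141.5,   13.7]), [array([ 0.0001, -0.    ,  0.063 ]), array([ 0.    ,  0.0001, -3.0786])])
```

Tin 1 is about 260 g, so heavy: it goes in the box.

```bash
python3 -m handwheel '[{"gripper":1,"offset":[-324,-184,0],"rotation":[0,0,0.117]},{"gripper":1,"offset":[-324,-184,0],"rotation":[0,0,0.117]},{"gripper":1,"offset":[-324,-184,0],"rotation":[0,0,0.117]},{"gripper":1,"offset":[-324,-184,0],"rotation":[0,0,0.117]},{"gripper":1,"offset":[-324,-184,0],"rotation":[0,0,0.117]},{"gripper":1,"offset":[-324,-184,0],"rotation":[0,0,0.117]},{"gripper":1,"offset":[-324,-184,0],"rotation":[0,0,0.117]},{"gripper":1,"offset":[-324,-184,0],"rotation":[0,0,0.117]}]'
python3 - <<'E'
from h import *
d=snap('wrist','w5.png')
print(go([.4242,-.2421,.0295],-.087))
E
```

```text
t: 17.65
tool_pos: [0.4245, -0.2425, 0.2139]
tool_rot: [2.314, 2.125, 0.001]
contact_force: [0.6, 0.1, -3.1]
opening: 0.0558
grip_force: 27.0
(array([ -0.2,  -0.7, 184.3]), [array([ 0.00032119, -0.00028734,  0.00370585]), array([ 4.50819039e-04,  5.03934462e-04, -3.13788673e+00])])
```

View pics/w5.png

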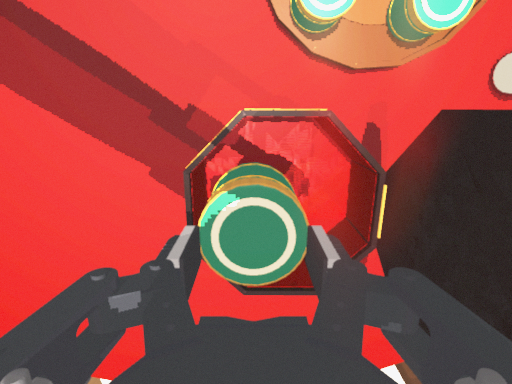

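The tin sits squarely in the pads, centre (253,235), above the box interior. Lower it and release.

```bash
python3 -m handwheel '[{"gripper":1,"offset":[0,0,45],"rotation":[0,0,0]},{"gripper":1,"offset":[0,0,90],"rotation":[0,0,0]},{"gripper":1,"offset":[0,0,130],"rotation":[0,0,0]},{"gripper":1,"offset":[0,0,155],"rotation":[0,0,0]},{"gripper":1,"offset":[0,0,172],"rotation":[0,0,0]},{"gripper":1,"offset":[0,0,178],"rotation":[0,0,0]},{"gripper":1,"offset":[0,0,181],"rotation":[0,0,0]},{"gripper":1,"offset":[0,0,183],"rotation":[0,0,0]}]'
python3 -m handwheel '[{"gripper":1,"offset":[0,0,1],"rotation":[0,0,0]},{"gripper":1,"offset":[0,0,1],"rotation":[0,0,0]},{"gripper":-0.4,"offset":[0,0,1],"rotation":[0,0,0]},{"gripper":-0.5,"offset":[0,0,1],"rotation":[0,0,0]},{"gripper":-0.6,"offset":[0,0,1],"rotation":[0,0,0]},{"gripper":-0.6,"offset":[0,0,1],"rotation":[0,0,0]},{"gripper":-0.6,"offset":[0,0,1],"rotation":[0,0,0]},{"gripper":-0.6,"offset":[0,0,1],"rotation":[0,0,0]}]'
python3 -m handwheel '[{"gripper":-0.6,"offset":[0,0,-20],"rotation":[0,0,0]},{"gripper":-0.6,"offset":[0,0,-60],"rotation":[0,0,0]},{"gripper":-0.6,"offset":[0,0,-110],"rotation":[0,0,0]},{"gripper":-0.6,"offset":[0,0,-160],"rotation":[0,0,0]},{"gripper":-0.6,"offset":[0,0,-184],"rotation":[0,0,0]},{"gripper":-0.6,"offset":[0,0,-184],"rotation":[0,0,0]},{"gripper":-0.6,"offset":[0,0,-184],"rotation":[0,0,0]},{"gripper":-0.6,"offset":[0,0,-184],"rotation":[0,0,0]}]'
python3 - <<'E'
from h import *
np.set_printoptions(precision=4,suppress=True)
t=ctrl.get_image('top')
for c,s in greens(t): print(c,s[4],px(t,*c,.08))
print(go([.511,-.0715,.214],0))
E
```

```text
t: 18.7
tool_pos: [0.4253, -0.2431, 0.0317]
tool_rot: [2.311, 2.125, 0.001]
contact_force: [-0.2, -0.1, -2.6]
opening: 0.0557
grip_force: 27.4
t: 19.7
tool_pos: [0.4245, -0.2426, 0.0297]
tool_rot: [2.313, 2.126, -0.0]
contact_force: [-0.0, 0.1, -0.8]
opening: 0.0683
grip_force: 0.0
t: 20.7
tool_pos: [0.4236, -0.2419, 0.2114]
tool_rot: [-2.31, -2.124, 0.001]
contact_force: [-0.6, 0.3, 0.6]
opening: 0.0685
grip_force: 0.0
[252.0716  42.6997] 363 [ 0.9586 -0.0033  0.08  ]
[284.3295 176.9039] 437 [ 0.6164 -0.0889  0.08  ]
[276.2558 221.1256] 430 [ 0.5107 -0.0713  0.08  ]
[345.8    258.5255] 510 [ 0.4286 -0.2327  0.08  ]
(array([177.2,  72.7,  -2.2]), [array([-0.0028, -0.002 , -0.0841]), array([-0.0031,  0.0043,  3.0575])])
```

```bash
python3 -m handwheel '[{"gripper":-0.7,"offset":[177,73,0],"rotation":[0,0,-0.084]},{"gripper":-0.7,"offset":[177,73,0],"rotation":[0,0,-0.084]},{"gripper":-0.7,"offset":[177,73,0],"rotation":[0,0,-0.084]},{"gripper":-0.7,"offset":[177,73,0],"rotation":[0,0,-0.084]},{"gripper":-0.7,"offset":[177,73,0],"rotation":[0,0,-0.084]},{"gripper":-0.7,"offset":[177,73,0],"rotation":[0,0,-0.084]},{"gripper":-0.7,"offset":[177,73,0],"rotation":[0,0,-0.084]},{"gripper":-0.7,"offset":[177,73,0],"rotation":[0,0,-0.084]}]'
python3 - <<'E'
from h import *
np.set_printoptions(precision=4,suppress=True)
heft(); w=snap('wrist','w6.png')
for c,s in greens(w,300): print(c,s,px(w,*c,.08))
print(go([.511,-.0715,.0455],0))
E
```

```text
t: 21.75
tool_pos: [0.5119, -0.0732, 0.2138]
tool_rot: [2.223, 2.22, 0.0]
contact_force: [0.3, -0.2, -0.0]
opening: 0.0727
grip_force: 0.0
Fz -0.047 sd 0.376 tau [-27.9634 -37.3089] [0.0156 0.0111]
[250.2307 169.1392] [ 225  141   51   54 2033] [ 0.5086 -0.0675  0.08  ]
[347.8042 186.2974] [ 323  163   50   48 1839] [ 0.6165 -0.0868  0.08  ]
[194.9571 297.6193] [ 172  271   44   58 1655] [ 0.4397 -0.23    0.08  ]
(array([  0.7,  -1.1, 168.2]), [array([-0.    , -0.    ,  0.0001]), array([ 0.    , -0.0001, -3.1414])])
```

View pics/w6.png

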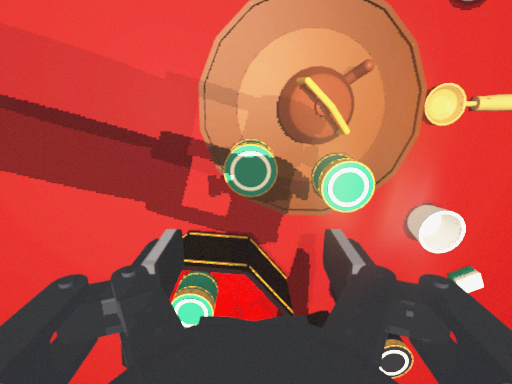

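The target tin is at (250,169), clear of the teapot handle. The placed tin stands upright in the box.

```bash
python3 -m handwheel '[{"gripper":-0.7,"offset":[1,-2,50],"rotation":[0,0,0]},{"gripper":-0.7,"offset":[1,-2,90],"rotation":[0,0,0]},{"gripper":-0.7,"offset":[1,-2,130],"rotation":[0,0,0]},{"gripper":-0.7,"offset":[1,-2,155],"rotation":[0,0,0]},{"gripper":-0.7,"offset":[1,-2,168],"rotation":[0,0,0]},{"gripper":-0.7,"offset":[1,-2,168],"rotation":[0,0,0]},{"gripper":-0.7,"offset":[1,-2,168],"rotation":[0,0,0]},{"gripper":-0.7,"offset":[1,-2,168],"rotation":[0,0,0]}]'
python3 -m handwheel '[{"gripper":-0.5,"offset":[0,0,0],"rotation":[0,0,0]},{"gripper":-0.3,"offset":[0,0,0],"rotation":[0,0,0]},{"gripper":0,"offset":[0,0,0],"rotation":[0,0,0]},{"gripper":1,"offset":[0,0,0],"rotation":[0,0,0]},{"gripper":1,"offset":[0,0,0],"rotation":[0,0,0]},{"gripper":1,"offset":[0,0,0],"rotation":[0,0,0]},{"gripper":1,"offset":[0,0,0],"rotation":[0,0,0]},{"gripper":1,"offset":[0,0,0],"rotation":[0,0,0]}]' 25
python3 -m handwheel '[{"gripper":1,"offset":[-1,2,-20],"rotation":[0,0,0]},{"gripper":1,"offset":[-1,2,-60],"rotation":[0,0,0]},{"gripper":1,"offset":[-1,2,-100],"rotation":[0,0,0]},{"gripper":1,"offset":[-1,2,-140],"rotation":[0,0,0]},{"gripper":1,"offset":[-1,2,-168],"rotation":[0,0,0]},{"gripper":1,"offset":[-1,2,-168],"rotation":[0,0,0]},{"gripper":1,"offset":[-1,2,-168],"rotation":[0,0,0]},{"gripper":1,"offset":[-1,2,-168],"rotation":[0,0,0]}]'
python3 - <<'E'
from h import *
np.set_printoptions(precision=4,suppress=True)
t=heft()
for c,s in greens(t): print(c,s[4],px(t,*c,.08))
print(ctrl.get_obs()['tool_pos'],go([.45,.235,.214],-.03),go([.418,-.3139,.214],-.087))
E
```

```text
t: 23.3
tool_pos: [0.5112, -0.0716, 0.0472]
tool_rot: [2.22, 2.22, 0.002]
contact_force: [0.3, 0.4, -0.5]
opening: 0.0725
grip_force: 0.0
t: 24.3
tool_pos: [0.5107, -0.0716, 0.0469]
tool_rot: [2.22, 2.221, 0.001]
contact_force: [-1.3, -0.5, 5.8]
opening: 0.0559
grip_force: 25.6
t: 25.3
tool_pos: [0.5109, -0.072, 0.2112]
tool_rot: [-2.219, -2.219, 0.003]
contact_force: [-0.8, -0.7, -0.8]
opening: 0.0559
grip_force: 26.9
Fz -0.913 sd 0.647 tau [-28.3746 -37.7593] [0.0939 0.0733]
[252.0716  42.6997] 363 [ 0.9586 -0.0033  0.08  ]
[358.4693 257.6601] 456 [ 0.4313 -0.2617  0.08  ]
[ 0.5121 -0.0723  0.2137] (array([307.3, -62.1,  -0.3]), [array([0.0001, 0.    , 0.03  ]), array([-0.    ,  0.0001, -3.1116])]) (array([-241.6,  -94.1,   -0.3]), [array([0.0001, 0.    , 0.087 ]), array([-0.    ,  0.0001, -3.0546])])
```

About 85 g, so light: it goes in the tray.

```bash
python3 -m handwheel '[{"gripper":1,"offset":[307,-25,0],"rotation":[0,0,0.03]},{"gripper":1,"offset":[307,-25,0],"rotation":[0,0,0.03]},{"gripper":1,"offset":[307,-25,0],"rotation":[0,0,0.03]},{"gripper":1,"offset":[307,-25,0],"rotation":[0,0,0.03]},{"gripper":1,"offset":[307,-25,0],"rotation":[0,0,0.03]},{"gripper":1,"offset":[307,-25,0],"rotation":[0,0,0.03]},{"gripper":1,"offset":[307,-25,0],"rotation":[0,0,0.03]},{"gripper":1,"offset":[307,-25,0],"rotation":[0,0,0.03]}]'
python3 - <<'E'
from h import *
np.set_printoptions(precision=4,suppress=True)
t=ctrl.get_image('top')
for c,s in greens(t): print(c,s[4],px(t,*c,.08))
cv2.imwrite('pics/t7.png',cv2.resize(t['image'][90:310,80:460],None,fx=2,fy=2,interpolation=2)[:,:,::-1])
print(go([.487,.235,.031],-.03))
E
```

```text
t: 26.8
tool_pos: [0.4874, 0.2335, 0.2137]
tool_rot: [2.256, 2.186, -0.0]
contact_force: [0.5, 0.2, -1.0]
opening: 0.0557
grip_force: 26.9
[252.0716  42.6997] 363 [ 0.9586 -0.0033  0.08  ]
[284.3581 176.7302] 430 [ 0.6169 -0.089   0.08  ]
[125.7799 225.61  ] 677 [0.4915 0.2841 0.08  ]
[356.9711 257.21  ] 519 [ 0.4323 -0.2583  0.08  ]
(array([  1.6,  -0.5, 182.7]), [array([ 0.0001,  0.0002, -0.0021]), array([ 0.0003, -0.0001,  3.1395])])
```

View pics/t7.png

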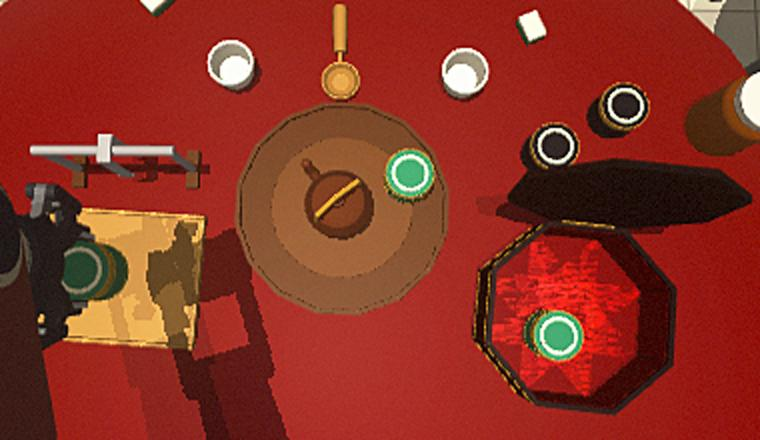

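The top view shows the tongs on the rail, the held tin over the tray, and one tin left on the turntable at crop (410,174). The boxed tin was nudged but still stands well inside, at crop (558,335). Lower this one.

```bash
python3 -m handwheel '[{"gripper":1,"offset":[0,0,45],"rotation":[0,0,0]},{"gripper":1,"offset":[0,0,90],"rotation":[0,0,0]},{"gripper":1,"offset":[0,0,130],"rotation":[0,0,0]},{"gripper":1,"offset":[0,0,155],"rotation":[0,0,0]},{"gripper":1,"offset":[0,0,170],"rotation":[0,0,0]},{"gripper":1,"offset":[0,0,177],"rotation":[0,0,0]},{"gripper":1,"offset":[0,0,180],"rotation":[0,0,0]},{"gripper":1,"offset":[0,0,182],"rotation":[0,0,0]}]'
python3 -m handwheel '[{"gripper":1,"offset":[0,0,1],"rotation":[0,0,0]},{"gripper":1,"offset":[0,0,1],"rotation":[0,0,0]},{"gripper":-0.4,"offset":[0,0,1],"rotation":[0,0,0]},{"gripper":-0.5,"offset":[0,0,1],"rotation":[0,0,0]},{"gripper":-0.6,"offset":[0,0,1],"rotation":[0,0,0]},{"gripper":-0.7,"offset":[0,0,1],"rotation":[0,0,0]},{"gripper":-0.7,"offset":[0,0,1],"rotation":[0,0,0]},{"gripper":-0.7,"offset":[0,0,1],"rotation":[0,0,0]}]'
python3 -m handwheel '[{"gripper":-0.7,"offset":[0,0,-20],"rotation":[0,0,0]},{"gripper":-0.7,"offset":[0,0,-60],"rotation":[0,0,0]},{"gripper":-0.7,"offset":[0,0,-110],"rotation":[0,0,0]},{"gripper":-0.7,"offset":[0,0,-160],"rotation":[0,0,0]},{"gripper":-0.7,"offset":[0,0,-183],"rotation":[0,0,0]},{"gripper":-0.7,"offset":[0,0,-183],"rotation":[0,0,0]},{"gripper":-0.7,"offset":[0,0,-183],"rotation":[0,0,0]},{"gripper":-0.7,"offset":[0,0,-183],"rotation":[0,0,0]}]'
python3 - <<'E'
from h import *
np.set_printoptions(precision=4,suppress=True)
print(go([.6165,-.0885,.214],0))
E
```

```text
t: 27.85
tool_pos: [0.488, 0.2349, 0.0327]
tool_rot: [2.254, 2.187, 0.003]
contact_force: [0.0, -0.9, -0.3]
opening: 0.0554
grip_force: 26.9
t: 28.85
tool_pos: [0.4871, 0.2347, 0.0307]
tool_rot: [-2.254, -2.188, 0.0]
contact_force: [0.4, -0.1, 1.1]
opening: 0.0729
grip_force: 0.0
t: 29.85
tool_pos: [0.4861, 0.2343, 0.2117]
tool_rot: [-2.253, -2.187, 0.005]
contact_force: [0.1, 0.6, 0.3]
opening: 0.0725
grip_force: 0.0
(array([-318.8,  140.1,   -2.4]), [array([-0.0032,  0.0011, -0.03  ]), array([0.0017, 0.005 , 3.1116])])
```

```bash
python3 -m handwheel '[{"gripper":-0.7,"offset":[-320,139,0],"rotation":[0,0,-0.03]},{"gripper":-0.7,"offset":[-320,139,0],"rotation":[0,0,-0.03]},{"gripper":-0.7,"offset":[-320,139,0],"rotation":[0,0,-0.03]},{"gripper":-0.7,"offset":[-320,139,0],"rotation":[0,0,-0.03]},{"gripper":-0.7,"offset":[-320,139,0],"rotation":[0,0,-0.03]},{"gripper":-0.7,"offset":[-320,139,0],"rotation":[0,0,-0.03]},{"gripper":-0.7,"offset":[-320,139,0],"rotation":[0,0,-0.03]},{"gripper":-0.7,"offset":[-320,139,0],"rotation":[0,0,-0.03]}]'
python3 - <<'E'
from h import *
np.set_printoptions(precision=4,suppress=True)
t=heft(); w=ctrl.get_image('wrist')
for c,s in greens(w,300): print(c,s,px(w,*c,.08))
for c,s in greens(t): print(c,s[4],px(t,*c,.064))
print(ctrl.get_obs()['tool_pos'],go([.6165,-.0885,.0455],0))
E
```

```text
t: 30.85
tool_pos: [0.6157, -0.0888, 0.2124]
tool_rot: [-2.22, -2.22, 0.001]
contact_force: [-0.2, -0.3, 0.1]
opening: 0.0728
grip_force: 0.0
Fz 0.112 sd 0.673 tau [-38.8576 -37.1248] [0.1557 0.0391]
[253.4689 169.911 ] [ 229  142   50   54 2045] [ 0.6165 -0.0852  0.08  ]
[252.0716  42.6997] 363 [ 0.9681 -0.0027  0.064 ]
[280.747  176.0161] 249 [ 0.6213 -0.0813  0.064 ]
[148.7168 227.6341] 399 [0.4884 0.2342 0.064 ]
[356.8815 257.1721] 523 [ 0.4316 -0.2625  0.064 ]
[ 0.6164 -0.0892  0.2138] (array([  0.7,   0.1, 168.3]), [array([0.0002, 0.0001, 0.0003]), array([-0.0001,  0.0002, -3.1413])])
```

```bash
python3 -m handwheel '[{"gripper":-0.7,"offset":[1,0,50],"rotation":[0,0,0]},{"gripper":-0.7,"offset":[1,0,90],"rotation":[0,0,0]},{"gripper":-0.7,"offset":[1,0,130],"rotation":[0,0,0]},{"gripper":-0.7,"offset":[1,0,155],"rotation":[0,0,0]},{"gripper":-0.7,"offset":[1,0,168],"rotation":[0,0,0]},{"gripper":-0.7,"offset":[1,0,168],"rotation":[0,0,0]},{"gripper":-0.7,"offset":[1,0,168],"rotation":[0,0,0]},{"gripper":-0.7,"offset":[1,0,168],"rotation":[0,0,0]}]'
python3 -m handwheel '[{"gripper":-0.5,"offset":[0,0,0],"rotation":[0,0,0]},{"gripper":-0.3,"offset":[0,0,0],"rotation":[0,0,0]},{"gripper":0,"offset":[0,0,0],"rotation":[0,0,0]},{"gripper":1,"offset":[0,0,0],"rotation":[0,0,0]},{"gripper":1,"offset":[0,0,0],"rotation":[0,0,0]},{"gripper":1,"offset":[0,0,0],"rotation":[0,0,0]},{"gripper":1,"offset":[0,0,0],"rotation":[0,0,0]},{"gripper":1,"offset":[0,0,0],"rotation":[0,0,0]}]' 25
python3 -m handwheel '[{"gripper":1,"offset":[-1,0,-20],"rotation":[0,0,0]},{"gripper":1,"offset":[-1,0,-60],"rotation":[0,0,0]},{"gripper":1,"offset":[-1,0,-100],"rotation":[0,0,0]},{"gripper":1,"offset":[-1,0,-140],"rotation":[0,0,0]},{"gripper":1,"offset":[-1,0,-168],"rotation":[0,0,0]},{"gripper":1,"offset":[-1,0,-168],"rotation":[0,0,0]},{"gripper":1,"offset":[-1,0,-168],"rotation":[0,0,0]},{"gripper":1,"offset":[-1,0,-168],"rotation":[0,0,0]}]'
python3 - <<'E'
from h import *
np.set_printoptions(precision=4,suppress=True)
heft(6); heft(14)
print(ctrl.get_obs()['tool_pos'],go([.49,.315,.214],-.03),go([.4587,-.3365,.214],-.087))
E
```

```text
t: 32.4
tool_pos: [0.6176, -0.0887, 0.0474]
tool_rot: [2.22, 2.22, 0.002]
contact_force: [0.3, -0.4, 0.5]
opening: 0.0726
grip_force: 0.0
t: 33.4
tool_pos: [0.6171, -0.0885, 0.0469]
tool_rot: [2.22, 2.221, 0.001]
contact_force: [-0.9, -0.6, 5.6]
opening: 0.0555
grip_force: 25.7
t: 34.4
tool_pos: [0.6152, -0.0891, 0.211]
tool_rot: [-2.219, -2.219, 0.003]
contact_force: [0.3, -0.1, -3.2]
opening: 0.0554
grip_force: 27.4
Fz -2.289 sd 0.250 tau [-40.4911 -38.485 ] [0.171  0.1231]
Fz -2.043 sd 0.539 tau [-40.4355 -38.5256] [0.0472 0.0461]
[ 0.6164 -0.0893  0.2137] (array([ 404.3, -126.4,   -0.3]), [array([0.    , 0.    , 0.0301]), array([-0.    ,  0.0001, -3.1115])]) (array([-247.2, -157.7,   -0.3]), [array([0.    , 0.    , 0.0871]), array([-0.    ,  0.0001, -3.0545])])
```

About 240 g, so heavy: box. Go by a waypoint to clear the upright lid.

```bash
python3 -m handwheel '[{"gripper":1,"offset":[-10,-176,0],"rotation":[0,0,0.087]},{"gripper":1,"offset":[-10,-176,0],"rotation":[0,0,0.087]},{"gripper":1,"offset":[-10,-176,0],"rotation":[0,0,0.087]},{"gripper":1,"offset":[-10,-176,0],"rotation":[0,0,0.087]},{"gripper":1,"offset":[-10,-176,0],"rotation":[0,0,0.087]},{"gripper":1,"offset":[-10,-176,0],"rotation":[0,0,0.087]},{"gripper":1,"offset":[-10,-176,0],"rotation":[0,0,0.087]},{"gripper":1,"offset":[-10,-176,0],"rotation":[0,0,0.087]}]'
python3 - <<'E'
from h import *
np.set_printoptions(precision=4,suppress=True)
t=ctrl.get_image('top')
for c,s in greens(t): print(c,s,px(t,*c,.064))
print(go([.4592,-.3365,.214],-.087))
E
```

```text
t: 36.4
tool_pos: [0.4408, -0.0993, 0.2136]
tool_rot: [-2.315, -2.123, 0.0]
contact_force: [0.3, 0.8, -1.7]
opening: 0.0558
grip_force: 27.7
[252.0716  42.6997] [193  41 120   4 363] [ 0.9681 -0.0027  0.064 ]
[148.7125 227.6625] [138 217  23  23 400] [0.4883 0.2342 0.064 ]
(array([-234.7,   38.9,   -0.5]), [array([-0.0005, -0.0002,  0.0003]), array([ 0.0003, -0.0009, -3.1413])])
```

```bash
python3 -m handwheel '[{"gripper":1,"offset":[-235,39,0],"rotation":[0,0,0]},{"gripper":1,"offset":[-235,39,0],"rotation":[0,0,0]},{"gripper":1,"offset":[-235,39,0],"rotation":[0,0,0]},{"gripper":1,"offset":[-235,39,0],"rotation":[0,0,0]},{"gripper":1,"offset":[-235,39,0],"rotation":[0,0,0]},{"gripper":1,"offset":[-235,39,0],"rotation":[0,0,0]},{"gripper":1,"offset":[-235,39,0],"rotation":[0,0,0]},{"gripper":1,"offset":[-235,39,0],"rotation":[0,0,0]}]'
python3 - <<'E'
from h import *
np.set_printoptions(precision=4,suppress=True)
w=snap('wrist','w8.png'); 
for p in [(.428,-.268,.064),(.4592,-.3365,.064)]: print(proj(w,p))
print(go([.4592,-.3365,.031],-.087))
E
```

```text
t: 37.45
tool_pos: [0.4591, -0.3358, 0.2139]
tool_rot: [2.314, 2.124, 0.0]
contact_force: [0.1, 1.1, -2.8]
opening: 0.0555
grip_force: 27.0
[219.4887 111.614 ]
[253.5013 170.8226]
(array([ -0.5,   0.1, 182.9]), [array([0.0004, 0.0002, 0.0013]), array([-0.0004,  0.0006, -3.1403])])
```

View pics/w8.png

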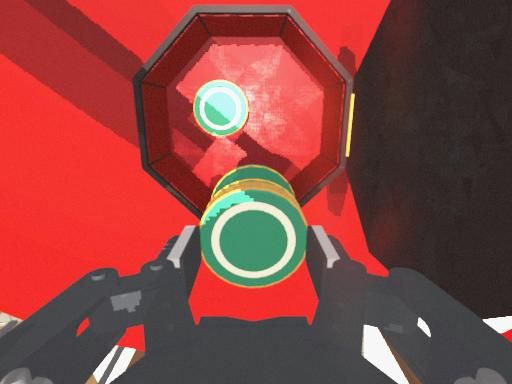

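The boxed tin is at (221,108), where predicted. The drop spot at (253,171) is free, so lower.

```bash
python3 -m handwheel '[{"gripper":1,"offset":[0,0,45],"rotation":[0,0,0]},{"gripper":1,"offset":[0,0,90],"rotation":[0,0,0]},{"gripper":1,"offset":[0,0,130],"rotation":[0,0,0]},{"gripper":1,"offset":[0,0,155],"rotation":[0,0,0]},{"gripper":1,"offset":[0,0,170],"rotation":[0,0,0]},{"gripper":1,"offset":[0,0,177],"rotation":[0,0,0]},{"gripper":1,"offset":[0,0,180],"rotation":[0,0,0]},{"gripper":1,"offset":[0,0,182],"rotation":[0,0,0]}]'
python3 -m handwheel '[{"gripper":1,"offset":[0,0,1],"rotation":[0,0,0]},{"gripper":1,"offset":[0,0,1],"rotation":[0,0,0]},{"gripper":-0.4,"offset":[0,0,1],"rotation":[0,0,0]},{"gripper":-0.5,"offset":[0,0,1],"rotation":[0,0,0]},{"gripper":-0.6,"offset":[0,0,1],"rotation":[0,0,0]},{"gripper":-0.6,"offset":[0,0,1],"rotation":[0,0,0]},{"gripper":-0.6,"offset":[0,0,1],"rotation":[0,0,0]},{"gripper":-0.6,"offset":[0,0,1],"rotation":[0,0,0]}]'
python3 -m handwheel '[{"gripper":-0.6,"offset":[0,0,-20],"rotation":[0,0,0]},{"gripper":-0.6,"offset":[0,0,-60],"rotation":[0,0,0]},{"gripper":-0.6,"offset":[0,0,-110],"rotation":[0,0,0]},{"gripper":-0.6,"offset":[0,0,-160],"rotation":[0,0,0]},{"gripper":-0.6,"offset":[0,0,-184],"rotation":[0,0,0]},{"gripper":-0.6,"offset":[0,0,-184],"rotation":[0,0,0]},{"gripper":-0.6,"offset":[0,0,-184],"rotation":[0,0,0]},{"gripper":-0.6,"offset":[0,0,-184],"rotation":[0,0,0]}]'
python3 - <<'E'
from h import *
np.set_printoptions(precision=4,suppress=True)
o=ctrl.get_obs();print(o['q'],go([.40,-.15,.35],-.087))
d=ctrl.get_image('scene')
for a in (1.5,1.55,1.6,1.65,1.7):
  hx=np.array([.996,-.087,0]); h=np.array([.456,-.281,.095])+.105*hx
  p=h-hx*.21*np.cos(a)+np.array([0,0,.21*np.sin(a)]); print(a,p,proj(d,p))
E
```

```text
t: 38.5
tool_pos: [0.4596, -0.3375, 0.0328]
tool_rot: [2.314, 2.121, 0.0]
contact_force: [0.3, -0.3, -2.3]
opening: 0.0555
grip_force: 27.2
t: 39.5
tool_pos: [0.4588, -0.3368, 0.0307]
tool_rot: [-2.316, -2.123, 0.0]
contact_force: [0.6, 0.5, -1.0]
opening: 0.0684
grip_force: 0.0
t: 40.5
tool_pos: [0.458, -0.3361, 0.2126]
tool_rot: [-2.313, -2.12, 0.0]
contact_force: [-1.1, -0.5, -1.0]
opening: 0.0685
grip_force: 0.0
[-0.764  -0.0844  1.7353 -0.      1.4942 -0.677 ] (array([ 180.7,  -74.4, -136.8]), [array([-0.0028, -0.0022, -0.    ]), array([-0.0034,  0.0044,  3.1416])])
1.5 [ 0.5458 -0.2888  0.3045] [179.2778 109.0532]
1.55 [ 0.5562 -0.2898  0.305 ] [176.7324 110.4914]
1.6 [ 0.5667 -0.2907  0.3049] [174.1799 112.1071]
1.65 [ 0.5771 -0.2916  0.3043] [171.6287 113.8973]
1.7 [ 0.5875 -0.2925  0.3032] [169.0878 115.8585]
```

The tin is placed. Now the lid: raise with the fingers shut, pass over the lid, and come down behind it.

```bash
python3 -m handwheel '[{"gripper":1,"offset":[0,0,-60],"rotation":[0,0,0]},{"gripper":1,"offset":[0,0,-120],"rotation":[0,0,0]},{"gripper":1,"offset":[0,0,-190],"rotation":[0,0,0]},{"gripper":1,"offset":[0,0,-190],"rotation":[0,0,0]},{"gripper":1,"offset":[0,0,-190],"rotation":[0,0,0]},{"gripper":1,"offset":[0,0,-190],"rotation":[0,0,0]},{"gripper":1,"offset":[0,0,-190],"rotation":[0,0,0]},{"gripper":1,"offset":[0,0,-190],"rotation":[0,0,0]}]'
python3 -m handwheel '[{"gripper":1,"offset":[55,168,0],"rotation":[0,0,0]},{"gripper":1,"offset":[55,168,0],"rotation":[0,0,0]},{"gripper":1,"offset":[55,168,0],"rotation":[0,0,0]},{"gripper":1,"offset":[55,168,0],"rotation":[0,0,0]},{"gripper":1,"offset":[55,168,0],"rotation":[0,0,0]},{"gripper":1,"offset":[55,168,0],"rotation":[0,0,0]},{"gripper":1,"offset":[55,168,0],"rotation":[0,0,0]},{"gripper":1,"offset":[55,168,0],"rotation":[0,0,0]}]'
cat >> h.py <<'E'
def box():
    o=ctrl.get_obs(); p=o['tool_pos']-[.456,-.281,0]; return (1000*np.array([p[0]*.9962-p[1]*.0872,p[0]*.0872+p[1]*.9962,p[2]])).round(1),o['contact_force'].round(1)
E
python3 - <<'E'
from h import *
d=ctrl.get_image('scene'); cv2.imwrite('pics/s9.png',cv2.resize(d['image'][20:230,100:360],None,fx=2.5,fy=2.5)[:,:,::-1]); print(box(),go([.4,-.2,.3],-.087)[1])
E
```

```text
t: 41.55
tool_pos: [0.4586, -0.3367, 0.4033]
tool_rot: [-2.314, -2.121, 0.0]
contact_force: [0.4, -0.5, -0.1]
opening: -0.0002
grip_force: 0.0
t: 42.55
tool_pos: [0.6304, -0.297, 0.4054]
tool_rot: [2.316, 2.121, 0.0]
contact_force: [-0.1, 0.4, -0.1]
opening: -0.0
grip_force: 0.0
(array([175.3,  -0.6, 405.2]), array([0.4, 0.5, 0. ])) [array([ 0.00057405,  0.00028397, -0.00064009]), array([ 4.45963442e-04, -9.01537766e-04,  3.14095240e+00])]
```

View pics/s9.png

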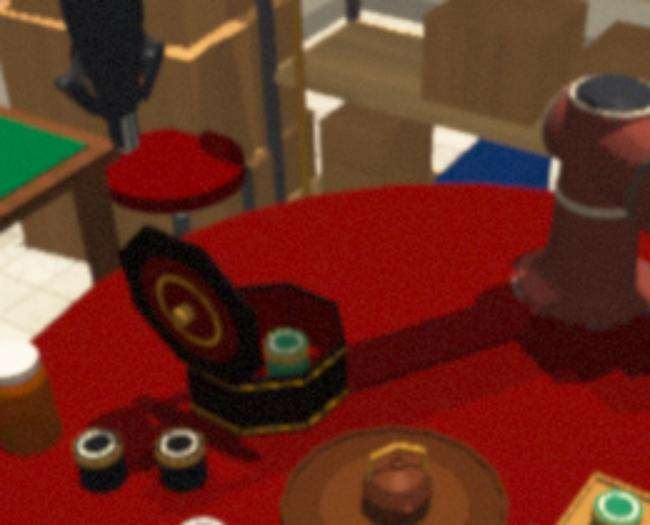

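The scene crop shows the lid leaning back at about 1.7 rad, its top edge near crop (143,243), with the fingers above and behind it. Descend behind it and push over along the arc.

```bash
python3 -m handwheel '[{"gripper":1,"offset":[0,10,0],"rotation":[0,0,0]},{"gripper":1,"offset":[0,10,40],"rotation":[0,0,0]},{"gripper":1,"offset":[0,10,80],"rotation":[0,0,0]},{"gripper":1,"offset":[0,10,110],"rotation":[0,0,0]},{"gripper":1,"offset":[0,10,125],"rotation":[0,0,0]},{"gripper":1,"offset":[0,10,125],"rotation":[0,0,0]},{"gripper":1,"offset":[0,10,125],"rotation":[0,0,0]},{"gripper":1,"offset":[0,10,125],"rotation":[0,0,0]}]'
python3 -m handwheel '[{"gripper":1,"offset":[0,-10,0],"rotation":[0,0,0]},{"gripper":1,"offset":[0,-22,0],"rotation":[0,0,0]},{"gripper":1,"offset":[0,-34,0],"rotation":[0,0,0]},{"gripper":1,"offset":[0,-46,0],"rotation":[0,0,0]},{"gripper":1,"offset":[0,-58,0],"rotation":[0,0,0]},{"gripper":1,"offset":[0,-70,0],"rotation":[0,0,0]},{"gripper":1,"offset":[0,-80,1],"rotation":[0,0,0]},{"gripper":1,"offset":[0,-90,2],"rotation":[0,0,0]}]'
python3 - <<'E'
from h import *
print(box())
E
```

```text
t: 43.6
tool_pos: [0.6417, -0.2979, 0.282]
tool_rot: [2.314, 2.121, 0.002]
contact_force: [0.3, -0.8, 0.1]
opening: 0.0002
grip_force: 0.0
t: 44.6
tool_pos: [0.5506, -0.2896, 0.2776]
tool_rot: [2.316, 2.123, 0.0]
contact_force: [0.0, -0.6, -0.7]
opening: 0.0002
grip_force: 0.0
(array([ 95. ,  -0.4, 277.6]), array([ 0. , -0.6, -0.7]))
```

```bash
python3 -m handwheel '[{"gripper":1,"offset":[0,-16,2],"rotation":[0,0,0]},{"gripper":1,"offset":[0,-31,6],"rotation":[0,0,0]},{"gripper":1,"offset":[0,-46,12],"rotation":[0,0,0]},{"gripper":1,"offset":[0,-61,19],"rotation":[0,0,0]},{"gripper":1,"offset":[0,-75,27],"rotation":[0,0,0]},{"gripper":1,"offset":[0,-88,36],"rotation":[0,0,0]},{"gripper":1,"offset":[0,-101,46],"rotation":[0,0,0]},{"gripper":1,"offset":[0,-112,58],"rotation":[0,0,0]}]'
python3 - <<'E'
from h import *
d=ctrl.get_image('scene'); cv2.imwrite('pics/s10.png',cv2.resize(d['image'][20:230,100:360],None,fx=2.5,fy=2.5)[:,:,::-1]); print(box())
E
```

```text
t: 45.6
tool_pos: [0.4389, -0.2799, 0.2191]
tool_rot: [2.316, 2.122, 0.0]
contact_force: [-0.3, 0.4, 0.7]
opening: -0.0004
grip_force: 0.0
(array([-1.880e+01,  2.000e-01,  2.169e+02]), array([ 0.4,  0.2, -1.3]))
```

View pics/s10.png

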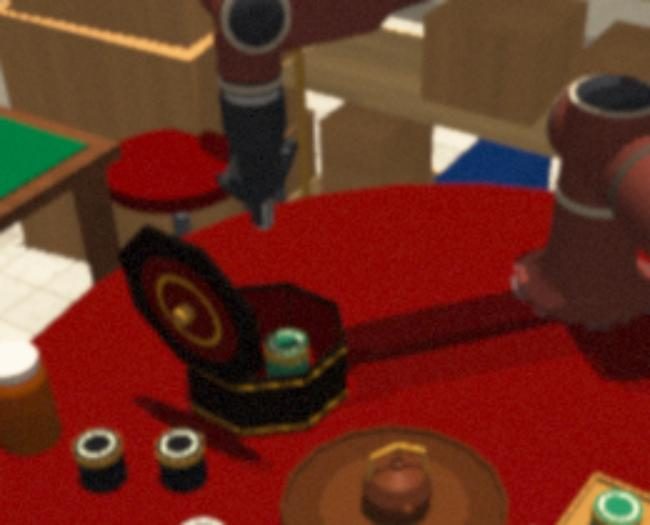

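The scene picture shows the lid unmoved and the fingers above the box, so they passed without contact. Fit the lid outline against the dark silhouette to find its true pose.

```bash
python3 - <<'E'
from h import *
np.set_printoptions(precision=1,suppress=True)
d=ctrl.get_image('scene'); im=d['image'][:,:,::-1].copy()
C=np.array([.456,-.281,0]);yb=-.087
hx=np.array([np.cos(yb),np.sin(yb),0]);hy=np.array([-np.sin(yb),np.cos(yb),0]);hz=np.array([0,0,1.])
k=43.5e-3;oct=[(0,-k),(0,k),(.105-k,.105),(.105+k,.105),(.21,k),(.21,-k),(.105+k,-.105),(.105-k,-.105)]
def pts(a,off=.0): 
    u=-hx*np.cos(a)+hz*np.sin(a); n=hx*np.sin(a)+hz*np.cos(a)
    return np.array([proj(d,C+.105*hx+.095*hz+r*u+w*hy+off*n) for r,w in oct])
for a in (1.5,1.7): print(a,((pts(a,.008)-[100,20])*2.5))
S=4; big=cv2.resize(im[90:220,140:260],None,fx=5,fy=4.6,interpolation=2)
sc=np.array([5,4.6])
for a,col in((1.6,(255,255,0)),):
    cv2.polylines(big,[((pts(a,.008)-[140,90])*sc).astype(int)],True,col)
rim=np.array([proj(d,C+.095*hz+hx*(.105-r)+hy*w) for r,w in oct]); cv2.polylines(big,[((rim-[140,90])*sc).astype(int)],True,(255,0,255))
cv2.imwrite('pics/s11.png',cv2.convertScaleAbs(big,alpha=1.8))
E
```

```text
1.5 [[179.7 361.7]
 [230.6 387.2]
 [267.1 365.1]
 [265.1 302.6]
 [221.8 237.3]
 [165.7 213.5]
 [133.5 243.7]
 [140.6 304.4]]
1.7 [[179.9 362.6]
 [230.8 388.2]
 [260.5 371.7]
 [248.1 317. ]
 [196.5 256.1]
 [140.1 231.4]
 [116.1 256.3]
 [133.9 310.2]]
```

View pics/s11.png

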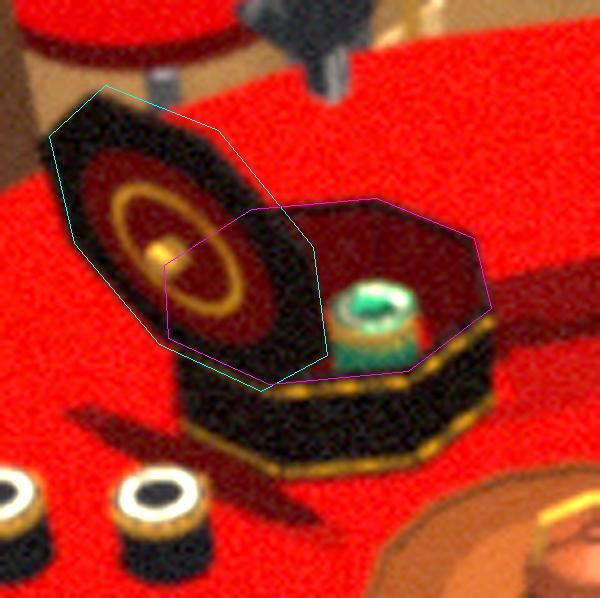

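```bash
python3 - <<'E'
from h import *
np.set_printoptions(precision=4,suppress=True)
o=ctrl.get_obs(); d=ctrl.get_image('scene'); t=ctrl.get_image('top')
p=proj(d,o['tool_pos']); print(o['tool_pos'],o['t'],p,(p-[140,90])*[5,4.6], o['contact_force'])
p=proj(t,o['tool_pos']); print(p)
cv2.imwrite('pics/t12.png',cv2.resize(t['image'][150:310,290:470],None,fx=3.3,fy=3.3,interpolation=2)[:,:,::-1])
E
```

```text
[ 0.4381 -0.2793  0.2176] 45.7 [206.0578 118.2854] [330.2891 130.113 ] [ 0.4339  0.091  -0.1028]
[387.7419 258.3413]
```

View pics/t12.png

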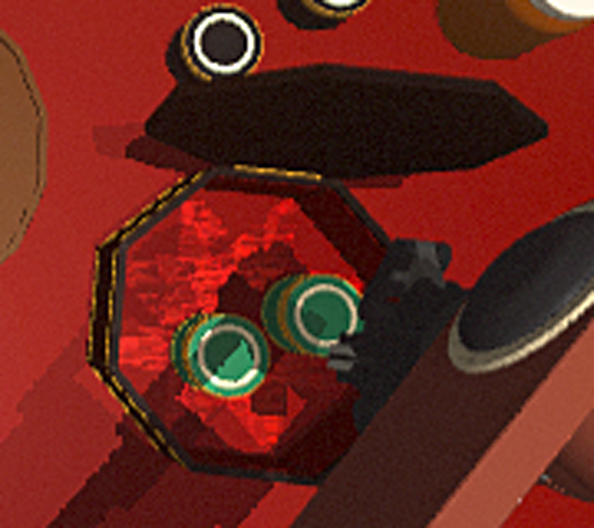

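The fingertip appears about 25 mm higher than the TCP projection, so it skimmed over the lid's top edge. Retry from behind, 30 mm lower, and track the lid angle numerically from the knob.

```bash
cat >> h.py <<'E'
def lid():
    d=ctrl.get_image('scene'); im=d['image'].astype(int); g=cv2.GaussianBlur((np.minimum(im[:,:,0],im[:,:,1])-im[:,:,2]).astype(np.float32),(0,0),1.2)
    hx=np.array([.9962,-.0872,0]);hz=np.array([0,0,1.]);h=np.array([.456,-.281,.095])+.105*hx;out=[]
    A=np.arange(0,1.8,.02)
    for a in A:
        u=-hx*np.cos(a)+hz*np.sin(a); n=hx*np.sin(a)+hz*np.cos(a); p=proj(d,h+.105*u+.02*n); out.append(g[int(round(p[1])),int(round(p[0]))])
    i=np.argsort(out)[::-1][:6]; print('lid',[(round(A[j],2),int(out[j])) for j in i]); return d
E
python3 -m handwheel '[{"gripper":1,"offset":[0,0,-60],"rotation":[0,0,0]},{"gripper":1,"offset":[0,0,-120],"rotation":[0,0,0]},{"gripper":1,"offset":[0,0,-190],"rotation":[0,0,0]},{"gripper":1,"offset":[0,0,-190],"rotation":[0,0,0]},{"gripper":1,"offset":[0,60,-190],"rotation":[0,0,0]},{"gripper":1,"offset":[0,120,-190],"rotation":[0,0,0]},{"gripper":1,"offset":[0,180,-190],"rotation":[0,0,0]},{"gripper":1,"offset":[0,204,-190],"rotation":[0,0,0]}]'
python3 -m handwheel '[{"gripper":1,"offset":[0,0,0],"rotation":[0,0,0]},{"gripper":1,"offset":[0,0,40],"rotation":[0,0,0]},{"gripper":1,"offset":[0,0,80],"rotation":[0,0,0]},{"gripper":1,"offset":[0,0,110],"rotation":[0,0,0]},{"gripper":1,"offset":[0,0,140],"rotation":[0,0,0]},{"gripper":1,"offset":[0,0,158],"rotation":[0,0,0]},{"gripper":1,"offset":[0,0,158],"rotation":[0,0,0]},{"gripper":1,"offset":[0,0,158],"rotation":[0,0,0]}]'
python3 - <<'E'
from h import *
lid();print(box())
E
```

```text
t: 46.8
tool_pos: [0.6456, -0.2972, 0.406]
tool_rot: [-2.311, -2.122, 0.001]
contact_force: [0.1, -0.5, -0.2]
opening: 0.0001
grip_force: 0.0
t: 47.8
tool_pos: [0.6434, -0.2981, 0.2537]
tool_rot: [2.314, 2.121, 0.001]
contact_force: [-0.1, 0.1, -0.1]
opening: -0.0002
grip_force: 0.0
lid [(np.float64(1.64), 54), (np.float64(1.62), 54), (np.float64(1.68), 54), (np.float64(1.66), 54), (np.float64(1.72), 46), (np.float64(1.7), 46)]
(array([188.4,  -0.8, 254. ]), array([-0.5,  0.5,  0.2]))
```

```bash
python3 -m handwheel '[{"gripper":1,"offset":[0,-12,0],"rotation":[0,0,0]},{"gripper":1,"offset":[0,-24,0],"rotation":[0,0,0]},{"gripper":1,"offset":[0,-36,0],"rotation":[0,0,0]},{"gripper":1,"offset":[0,-46,0],"rotation":[0,0,0]},{"gripper":1,"offset":[0,-56,0],"rotation":[0,0,0]},{"gripper":1,"offset":[0,-66,0],"rotation":[0,0,0]},{"gripper":1,"offset":[0,-76,0],"rotation":[0,0,0]},{"gripper":1,"offset":[0,-86,0],"rotation":[0,0,0]}]'
python3 - <<'E'
from h import *
lid();print(box())
E
```

```text
t: 48.85
tool_pos: [0.5566, -0.2902, 0.2514]
tool_rot: [-2.316, -2.123, 0.0]
contact_force: [1.3, -1.2, 0.1]
opening: 0.0
grip_force: 1.0
lid [(np.float64(1.4), 42), (np.float64(1.38), 41), (np.float64(1.36), 41), (np.float64(1.46), 40), (np.float64(1.44), 40), (np.float64(1.42), 40)]
(array([100. ,  -0.4, 251.3]), array([ 1. , -0.2, -0. ]))
```

```bash
python3 -m handwheel '[{"gripper":1,"offset":[0,-13,3],"rotation":[0,0,0]},{"gripper":1,"offset":[0,-26,7],"rotation":[0,0,0]},{"gripper":1,"offset":[0,-39,11],"rotation":[0,0,0]},{"gripper":1,"offset":[0,-51,17],"rotation":[0,0,0]},{"gripper":1,"offset":[0,-63,23],"rotation":[0,0,0]},{"gripper":1,"offset":[0,-74,31],"rotation":[0,0,0]},{"gripper":1,"offset":[0,-84,40],"rotation":[0,0,0]},{"gripper":1,"offset":[0,-94,49],"rotation":[0,0,0]}]'
python3 - <<'E'
from h import *
lid();print(box())
E
```

```text
t: 49.9
tool_pos: [0.4628, -0.2819, 0.2019]
tool_rot: [-2.316, -2.122, 0.0]
contact_force: [0.2, 0.1, 2.5]
opening: 0.0002
grip_force: 0.9
lid [(np.float64(0.14), 72), (np.float64(0.18), 72), (np.float64(0.16), 72), (np.float64(0.12), 65), (np.float64(0.1), 65), (np.float64(0.22), 64)]
(array([  5.4,   0. , 200.3]), array([ 0.1, -0.2,  0.6]))
```

```bash
python3 -m handwheel '[{"gripper":1,"offset":[0,-8,10],"rotation":[0,0,0]},{"gripper":1,"offset":[0,-16,20],"rotation":[0,0,0]},{"gripper":1,"offset":[0,-21,29],"rotation":[0,0,0]},{"gripper":1,"offset":[0,-26,38],"rotation":[0,0,0]},{"gripper":1,"offset":[0,-30,47],"rotation":[0,0,0]},{"gripper":1,"offset":[0,-33,55],"rotation":[0,0,0]},{"gripper":1,"offset":[0,-35,63],"rotation":[0,0,0]},{"gripper":1,"offset":[0,-37,70],"rotation":[0,0,0]}]'
python3 - <<'E'
from h import *
lid();print(box())
E
```

```text
t: 50.95
tool_pos: [0.4266, -0.2788, 0.1321]
tool_rot: [-2.316, -2.123, 0.0]
contact_force: [-0.4, -0.5, 2.2]
opening: -0.0002
grip_force: 0.7
lid [(np.float64(0.94), 67), (np.float64(0.96), 67), (np.float64(1.0), 65), (np.float64(0.98), 65), (np.float64(1.02), 65), (np.float64(0.92), 55)]
(array([-3.01e+01, -1.00e-01,  1.31e+02]), array([ 0.9, -0.5,  0. ]))
```

```bash
python3 -m handwheel '[{"gripper":1,"offset":[0,-1,4],"rotation":[0,0,0]},{"gripper":1,"offset":[0,-2,8],"rotation":[0,0,0]},{"gripper":1,"offset":[0,-2,12],"rotation":[0,0,0]},{"gripper":1,"offset":[0,-3,15],"rotation":[0,0,0]},{"gripper":1,"offset":[0,-3,18],"rotation":[0,0,0]},{"gripper":1,"offset":[0,-4,21],"rotation":[0,0,0]},{"gripper":1,"offset":[0,-4,24],"rotation":[0,0,0]},{"gripper":1,"offset":[0,-4,26],"rotation":[0,0,0]}]'
python3 - <<'E'
from h import *
lid();print(box())
E
```

```text
t: 52.0
tool_pos: [0.4227, -0.2784, 0.1064]
tool_rot: [-2.316, -2.122, 0.0]
contact_force: [-1.0, 0.3, 2.0]
opening: -0.0
grip_force: 0.7
lid [(np.float64(0.24), 41), (np.float64(0.22), 41), (np.float64(0.2), 41), (np.float64(0.28), 41), (np.float64(0.26), 41), (np.float64(0.18), 40)]
(array([-33.5,  -0.3, 106.2]), array([-0.5, -1.2,  0.3]))
```

```bash
for i in 1; do python3 -m handwheel '[{"gripper":1,"offset":[0,0,2],"rotation":[0,0,0]},{"gripper":1,"offset":[0,0,3],"rotation":[0,0,0]},{"gripper":1,"offset":[0,0,4],"rotation":[0,0,0]},{"gripper":1,"offset":[0,0,5],"rotation":[0,0,0]},{"gripper":1,"offset":[0,0,6],"rotation":[0,0,0]},{"gripper":1,"offset":[0,0,7],"rotation":[0,0,0]},{"gripper":1,"offset":[0,0,8],"rotation":[0,0,0]},{"gripper":1,"offset":[0,0,8],"rotation":[0,0,0]}]'; done
python3 - <<'E'
from h import *
lid();print(box())
E
```

```text
t: 53.05
tool_pos: [0.4228, -0.2785, 0.0985]
tool_rot: [-2.316, -2.123, -0.0]
contact_force: [-0.9, -0.9, 0.3]
opening: 0.0001
grip_force: 0.2
lid [(np.float64(0.22), 42), (np.float64(0.2), 42), (np.float64(0.14), 42), (np.float64(0.16), 42), (np.float64(0.18), 42), (np.float64(0.24), 41)]
(array([-33.3,  -0.3,  98.5]), array([ 0.3, -0.8,  0.2]))
```

```bash
python3 - <<'E'
from h import *
np.set_printoptions(precision=4,suppress=True)
s=ctrl.get_image('scene'); w=ctrl.get_image('wrist'); t=ctrl.get_image('top')
for n,d in(('s',s),('t',t),('w',w)): print(n,[(c.round(),x[4]) for c,x in greens(d,25)])
o=ctrl.get_obs(); print(proj(s,o['tool_pos']))
# dark mask vs lid polygon in scene
C=np.array([.456,-.281,0]);hx=np.array([.9962,-.0872,0]);hy=np.array([.0872,.9962,0]);hz=np.array([0,0,1.])
k=43.5e-3;oc=[(0,-k),(0,k),(.105-k,.105),(.105+k,.105),(.21,k),(.21,-k),(.105+k,-.105),(.105-k,-.105)]
for n,d in(('s',s),('w',w),('t',t)):
    im=d['image'].max(2).astype(float); res=[]
    for a in np.arange(0,1.3,.05):
        u=-hx*np.cos(a)+hz*np.sin(a); nn=hx*np.sin(a)+hz*np.cos(a)
        P=np.array([proj(d,C+.105*hx+.095*hz+r*u+q*hy+.008*nn) for r,q in oc]); 
        m=np.zeros(im.shape,np.uint8); cv2.fillPoly(m,[P.round().astype(int)],1); e=cv2.dilate(m,np.ones((7,7)))-m; i=m-cv2.erode(m,np.ones((7,7)))
        res.append((round(a,2),round(im[e>0].mean()-im[i>0].mean())))
    print(n,sorted(res,key=lambda x:-x[1])[:5])
E
```

```text
s [(array([45., 91.]), np.int32(8267)), (array([346., 230.]), np.int32(240)), (array([180., 324.]), np.int32(936))]
t [(array([252.,  43.]), np.int32(363)), (array([149., 228.]), np.int32(400))]
w []
[211.4916 146.5734]
s [(np.float64(0.15), 49), (np.float64(0.2), 47), (np.float64(0.1), 44), (np.float64(0.25), 39), (np.float64(0.3), 31)]
w [(np.float64(0.1), 29), (np.float64(0.2), 26), (np.float64(0.05), 24), (np.float64(0.0), 19), (np.float64(0.25), 17)]
t [(np.float64(0.1), 41), (np.float64(0.15), 40), (np.float64(0.05), 38), (np.float64(0.25), 37), (np.float64(0.0), 36)]
```

Lid is at about 0.13 rad. Keep easing it down.

```bash
python3 -m handwheel '[{"gripper":1,"offset":[0,0,1],"rotation":[0,0,0]},{"gripper":1,"offset":[0,0,2],"rotation":[0,0,0]},{"gripper":1,"offset":[0,0,3],"rotation":[0,0,0]},{"gripper":1,"offset":[0,0,4],"rotation":[0,0,0]},{"gripper":1,"offset":[0,0,5],"rotation":[0,0,0]},{"gripper":1,"offset":[0,0,6],"rotation":[0,0,0]},{"gripper":1,"offset":[0,0,7],"rotation":[0,0,0]},{"gripper":1,"offset":[0,0,8],"rotation":[0,0,0]}]'
python3 -m handwheel '[{"gripper":1,"offset":[0,0,1],"rotation":[0,0,0]},{"gripper":1,"offset":[0,0,2],"rotation":[0,0,0]},{"gripper":1,"offset":[0,0,2],"rotation":[0,0,0]},{"gripper":1,"offset":[0,0,3],"rotation":[0,0,0]},{"gripper":1,"offset":[0,0,3],"rotation":[0,0,0]},{"gripper":1,"offset":[0,0,4],"rotation":[0,0,0]},{"gripper":1,"offset":[0,0,4],"rotation":[0,0,0]},{"gripper":1,"offset":[0,0,4],"rotation":[0,0,0]}]'
cat >> h.py <<'E'
def lid2():
    C=np.array([.456,-.281,0]);hx=np.array([.9962,-.0872,0]);hy=np.array([.0872,.9962,0]);hz=np.array([0,0,1.])
    k=43.5e-3;oc=[(0,-k),(0,k),(.105-k,.105),(.105+k,.105),(.21,k),(.21,-k),(.105+k,-.105),(.105-k,-.105)]
    for n in('scene','wrist','top'):
        d=ctrl.get_image(n); im=d['image'].max(2).astype(float); res=[]
        for a in np.arange(-.1,.5,.04):
            u=-hx*np.cos(a)+hz*np.sin(a); nn=hx*np.sin(a)+hz*np.cos(a)
            P=np.array([proj(d,C+.105*hx+.095*hz+r*u+q*hy+.008*nn) for r,q in oc])
            m=np.zeros(im.shape,np.uint8); cv2.fillPoly(m,[P.round().astype(int)],1); e=cv2.dilate(m,np.ones((7,7)))-m; i=m-cv2.erode(m,np.ones((7,7)))
            res.append((float(round(a,2)),float(round(im[e>0].mean()-im[i>0].mean(),1))))
        print(n,sorted(res,key=lambda x:-x[1])[:4])
E
python3 - <<'E'
from h import *
lid2();print(box())
E
```

```text
t: 54.25
tool_pos: [0.4228, -0.2785, 0.0906]
tool_rot: [-2.316, -2.123, 0.0]
contact_force: [0.0, 0.5, 1.9]
opening: 0.0
grip_force: 0.7
t: 55.25
tool_pos: [0.4228, -0.2785, 0.0866]
tool_rot: [2.316, 2.123, 0.0]
contact_force: [0.0, 0.9, 0.6]
opening: 0.0
grip_force: 0.2
scene [(0.1, 51.1), (0.06, 50.1), (0.02, 44.7), (0.14, 40.9)]
wrist [(0.02, 31.9), (-0.02, 27.0), (0.1, 24.5), (0.14, 23.7)]
top [(-0.1, 37.8), (0.1, 36.0), (0.14, 35.9), (-0.06, 35.2)]
(array([-33.3,  -0.4,  86.6]), array([ 0.5, -0.3, -1.3]))
```

```bash
python3 -m handwheel '[{"gripper":1,"offset":[0,0,1],"rotation":[0,0,0]},{"gripper":1,"offset":[0,0,2],"rotation":[0,0,0]},{"gripper":1,"offset":[0,0,2],"rotation":[0,0,0]},{"gripper":1,"offset":[0,0,3],"rotation":[0,0,0]},{"gripper":1,"offset":[0,0,3],"rotation":[0,0,0]},{"gripper":1,"offset":[0,0,4],"rotation":[0,0,0]},{"gripper":1,"offset":[0,0,4],"rotation":[0,0,0]},{"gripper":1,"offset":[0,0,5],"rotation":[0,0,0]}]'
python3 -m handwheel '[{"gripper":1,"offset":[0,0,1],"rotation":[0,0,0]},{"gripper":1,"offset":[0,0,1],"rotation":[0,0,0]},{"gripper":1,"offset":[0,0,2],"rotation":[0,0,0]},{"gripper":1,"offset":[0,0,2],"rotation":[0,0,0]},{"gripper":1,"offset":[0,0,3],"rotation":[0,0,0]},{"gripper":1,"offset":[0,0,3],"rotation":[0,0,0]},{"gripper":1,"offset":[0,0,3],"rotation":[0,0,0]},{"gripper":1,"offset":[0,0,3],"rotation":[0,0,0]}]'
```

```text
t: 56.4
tool_pos: [0.4228, -0.2785, 0.0817]
tool_rot: [-2.316, -2.123, 0.0]
contact_force: [-0.5, 0.8, 1.7]
opening: -0.0001
grip_force: 0.7
t: 57.4
tool_pos: [0.4228, -0.2785, 0.0786]
tool_rot: [2.316, 2.123, 0.0]
contact_force: [0.1, 0.3, -0.0]
opening: -0.0003
grip_force: 0.0
```

```bash
python3 -m handwheel '[{"gripper":1,"offset":[0,0,1],"rotation":[0,0,0]},{"gripper":1,"offset":[0,0,1],"rotation":[0,0,0]},{"gripper":1,"offset":[0,0,2],"rotation":[0,0,0]},{"gripper":1,"offset":[0,0,2],"rotation":[0,0,0]},{"gripper":1,"offset":[0,0,3],"rotation":[0,0,0]},{"gripper":1,"offset":[0,0,3],"rotation":[0,0,0]},{"gripper":1,"offset":[0,0,3],"rotation":[0,0,0]},{"gripper":1,"offset":[0,0,3],"rotation":[0,0,0]}]'
python3 - <<'E'
from h import *
lid2();print(box())
E
```

```text
t: 58.4
tool_pos: [0.4228, -0.2786, 0.0769]
tool_rot: [-2.316, -2.123, 0.0]
contact_force: [-3.1, 2.1, 8.3]
opening: 0.0004
grip_force: 4.0
scene [(0.02, 53.5), (-0.02, 51.3), (0.06, 44.1), (0.1, 35.9)]
wrist [(-0.06, 28.7), (-0.1, 27.0), (0.06, 25.7), (-0.02, 23.9)]
top [(-0.1, 34.4), (0.14, 33.5), (0.1, 32.8), (0.06, 31.4)]
(array([-33.2,  -0.5,  76.9]), array([-3.4,  2.8,  7.2]))
```

Force jumps to 8 N and the angle fits 0, so the lid is seated. Press one more millimetre, then withdraw.

```bash
python3 -m handwheel '[{"gripper":1,"offset":[0,0,1],"rotation":[0,0,0]},{"gripper":1,"offset":[0,0,1],"rotation":[0,0,0]},{"gripper":1,"offset":[0,0,1],"rotation":[0,0,0]},{"gripper":1,"offset":[0,0,1],"rotation":[0,0,0]},{"gripper":1,"offset":[0,0,0],"rotation":[0,0,0]},{"gripper":1,"offset":[0,0,-10],"rotation":[0,0,0]},{"gripper":1,"offset":[0,0,-40],"rotation":[0,0,0]},{"gripper":1,"offset":[0,0,-90],"rotation":[0,0,0]}]'
python3 -m handwheel '[{"gripper":1,"offset":[0,0,-60],"rotation":[0,0,0]},{"gripper":1,"offset":[60,0,-120],"rotation":[0,0,0]},{"gripper":1,"offset":[120,0,-120],"rotation":[0,0,0]},{"gripper":1,"offset":[180,0,-120],"rotation":[0,0,0]},{"gripper":1,"offset":[240,0,-120],"rotation":[0,0,0]},{"gripper":1,"offset":[300,0,-120],"rotation":[0,0,0]},{"gripper":1,"offset":[300,0,-120],"rotation":[0,0,0]},{"gripper":1,"offset":[300,0,-120],"rotation":[0,0,0]}]'
python3 - <<'E'
from h import *
lid2();lid();print(box())
t=ctrl.get_image('top');s=ctrl.get_image('scene')
for c,x in greens(t,25):print(c,px(t,*c,.063))
im=t['image'].astype(int); print('tongs still bright on bar:',[int(im[int(v),int(u)].min()) for u,v in [proj(t,[.6285,.258,.134])]],proj(t,[.6285,.258,.134]))
E
```

```text
t: 59.55
tool_pos: [0.4217, -0.2775, 0.1646]
tool_rot: [-2.313, -2.12, 0.001]
contact_force: [0.1, -0.6, 0.2]
opening: 0.0002
grip_force: 0.0
t: 60.55
tool_pos: [0.4489, 0.0204, 0.2858]
tool_rot: [2.314, 2.124, -0.0]
contact_force: [0.2, -0.7, 0.4]
opening: 0.0
grip_force: 0.0
scene [(0.02, 63.6), (-0.02, 59.6), (0.06, 48.9), (0.1, 36.2)]
wrist [(0.34, 0.9), (0.14, 0.5), (0.18, 0.5), (-0.1, 0.2)]
top [(0.06, 73.1), (0.1, 71.4), (0.14, 65.1), (0.02, 63.1)]
lid [(np.float64(0.12), 105), (np.float64(0.1), 105), (np.float64(0.14), 102), (np.float64(0.08), 97), (np.float64(0.06), 97), (np.float64(0.18), 94)]
(array([-33.2, 298.2, 285.6]), array([ 0.2, -0.6, -0.5]))
[252.07162534  42.69972452] [ 0.96868056 -0.00264985  0.063     ]
[342.71428571 107.5       ] [ 0.79826669 -0.23326788  0.063     ]
tongs still bright on bar: [208] [132.6534623  164.31178534]
```

```bash
python3 - <<'E'
from h import *
np.set_printoptions(precision=4,suppress=True)
t=ctrl.get_image('top');s=ctrl.get_image('scene')
print([(c.round(),x[4]) for c,x in greens(t,15)],[(c.round(),x[4],px(s,*c,.06)) for c,x in greens(s,25)])
hx=np.array([.9962,-.0872,0])
for a in(0,.1): 
  k=np.array([.456,-.281,.095])+.105*hx+.105*(-hx*np.cos(a)+[0,0,np.sin(a)])+.026*np.array([hx[0]*np.sin(a),hx[1]*np.sin(a),np.cos(a)])
  print(a,k,proj(s,k),proj(t,k))
for d,(u,v) in((s,(195,155)),(t,(371,246))):
  im=d['image'].astype(int); g=np.minimum(im[:,:,0],im[:,:,1])-im[:,:,2]; w=np.clip(g[v-14:v+15,u-14:u+15]-60,0,None); yy,xx=np.mgrid[v-14:v+15,u-14:u+15]
  print((w*xx).sum()/w.sum(),(w*yy).sum()/w.sum(),(w>0).sum(), np.array(np.unravel_index(g[v-14:v+15,u-14:u+15].argmax(),(29,29)))[::-1]+[u-14,v-14],g[v-14:v+15,u-14:u+15].max())
E
```

```text
[(array([252.,  43.]), np.int32(363)), (array([343., 108.]), np.int32(28))] [(array([45., 91.]), np.int32(8267), array([ 0.4163, -1.1301,  0.06  ])), (array([346., 230.]), np.int32(242), array([0.5108, 0.2426, 0.06  ])), (array([180., 324.]), np.int32(937), array([0.9901, 0.0248, 0.06  ]))]
0 [ 0.456 -0.281  0.121] [204.6019 145.9511] [372.358  247.5185]
0.1 [ 0.4591 -0.2813  0.1314] [203.7378 143.8286] [373.9778 246.199 ]
197.0766176127073 150.75262789067975 194 [191 152] 170
373.36007183478 245.0230469919186 87 [385 233] 244
```

Confirm shut by pressing once more near the front edge, where any gap would show as travel at low force.

```bash
python3 -m handwheel '[{"gripper":1,"offset":[-298,-52,0],"rotation":[0,0,0]},{"gripper":1,"offset":[-298,-52,0],"rotation":[0,0,0]},{"gripper":1,"offset":[-298,-52,0],"rotation":[0,0,0]},{"gripper":1,"offset":[-298,-52,0],"rotation":[0,0,0]},{"gripper":1,"offset":[-298,-52,0],"rotation":[0,0,0]},{"gripper":1,"offset":[-298,-52,60],"rotation":[0,0,0]},{"gripper":1,"offset":[-298,-52,120],"rotation":[0,0,0]},{"gripper":1,"offset":[-298,-52,160],"rotation":[0,0,0]}]'
python3 -m handwheel '[{"gripper":1,"offset":[0,0,15],"rotation":[0,0,0]},{"gripper":1,"offset":[0,0,25],"rotation":[0,0,0]},{"gripper":1,"offset":[0,0,34],"rotation":[0,0,0]},{"gripper":1,"offset":[0,0,39],"rotation":[0,0,0]},{"gripper":1,"offset":[0,0,43],"rotation":[0,0,0]},{"gripper":1,"offset":[0,0,45],"rotation":[0,0,0]},{"gripper":1,"offset":[0,0,46],"rotation":[0,0,0]},{"gripper":1,"offset":[0,0,46],"rotation":[0,0,0]}]'
python3 -m handwheel '[{"gripper":1,"offset":[0,0,1],"rotation":[0,0,0]},{"gripper":1,"offset":[0,0,1],"rotation":[0,0,0]},{"gripper":1,"offset":[0,0,2],"rotation":[0,0,0]},{"gripper":1,"offset":[0,0,2],"rotation":[0,0,0]},{"gripper":1,"offset":[0,0,2],"rotation":[0,0,0]},{"gripper":1,"offset":[0,0,2],"rotation":[0,0,0]},{"gripper":1,"offset":[0,0,2],"rotation":[0,0,0]},{"gripper":1,"offset":[0,0,2],"rotation":[0,0,0]}]'
```

```text
t: 61.95
tool_pos: [0.3697, -0.2715, 0.1225]
tool_rot: [-2.315, -2.119, 0.0]
contact_force: [-0.2, -0.7, -0.5]
opening: -0.0004
grip_force: 0.0
t: 62.95
tool_pos: [0.3712, -0.272, 0.0798]
tool_rot: [2.316, 2.123, 0.0]
contact_force: [-0.0, -0.4, 0.4]
opening: -0.0004
grip_force: 0.0
t: 63.95
tool_pos: [0.3712, -0.272, 0.0777]
tool_rot: [2.316, 2.123, 0.0]
contact_force: [-0.7, -0.1, -0.2]
opening: 0.0003
grip_force: 0.0
```

```bash
python3 -m handwheel '[{"gripper":1,"offset":[0,0,0.5],"rotation":[0,0,0]},{"gripper":1,"offset":[0,0,1],"rotation":[0,0,0]},{"gripper":1,"offset":[0,0,1.5],"rotation":[0,0,0]},{"gripper":1,"offset":[0,0,2],"rotation":[0,0,0]},{"gripper":1,"offset":[0,0,2.5],"rotation":[0,0,0]},{"gripper":1,"offset":[0,0,2.5],"rotation":[0,0,0]},{"gripper":1,"offset":[0,0,2.5],"rotation":[0,0,0]},{"gripper":1,"offset":[0,0,2.5],"rotation":[0,0,0]}]'
```

```text
t: 64.95
tool_pos: [0.3712, -0.2721, 0.0768]
tool_rot: [-2.315, -2.123, 0.0]
contact_force: [-5.2, 3.4, 10.4]
opening: 0.0
grip_force: 5.1
```

It stops hard at the same height (76.8 mm against 76.9) at both points, so the lid lies flat and shut. Withdraw and hand in.

```bash
python3 -m handwheel '[{"gripper":1,"offset":[0,0,-10],"rotation":[0,0,0]},{"gripper":1,"offset":[0,0,-50],"rotation":[0,0,0]},{"gripper":1,"offset":[0,0,-110],"rotation":[0,0,0]},{"gripper":1,"offset":[0,0,-170],"rotation":[0,0,0]},{"gripper":1,"offset":[60,0,-200],"rotation":[0,0,0]},{"gripper":1,"offset":[100,0,-200],"rotation":[0,0,0]},{"gripper":1,"offset":[100,0,-200],"rotation":[0,0,0]},{"gripper":1,"offset":[100,0,-200],"rotation":[0,0,0]}]'
python3 - <<'E'
from h import *
t=ctrl.get_image('top');print([(c.round(),x[4],px(t,*c,.063).round(3)) for c,x in greens(t,100)])
print(ctrl.finish_job())
E
```

```text
t: 65.95
tool_pos: [0.3798, -0.1726, 0.275]
tool_rot: [2.315, 2.123, -0.001]
contact_force: [-0.0, -1.1, 0.7]
opening: -0.0
grip_force: 0.0
[(array([252.,  43.]), np.int32(363), array([ 0.969, -0.003,  0.063])), (array([149., 228.]), np.int32(400), array([0.488, 0.235, 0.063]))]
the job is handed in; nothing more can be done
None
```

Job handed in at about 66 s, no verdict returned: tins of about 260 g and 240 g in the box, about 85 g tin in the tray, tongs on the rail, lid shut last (same hard stop at two points); I viewed 16 pictures, over the limit of 14.

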